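Dry the counting chambers

TASK

Put the washed counting chambers to dry: first shut the drying table's damper fully, then take every glass chamber out of the soak tray (they lie flush in their wells, so each must be tipped up by pressing down the end that hangs over the sloping hollow) and lay them all flat side by side on the perforated deck. With all of them on the deck and the damper still shut, set the damper lever to its middle mark, 45 degrees, and leave the other things on the bench where they are.

Things in the scene. Friction and masses are not known exactly. Their poses are not given: they have to be found in the camera images.
- dryer: warm-air drying table, white box 200 (x) x 250 (y) x 50 mm high, fixed; origin at the centre of its underside, +x towards its back, z up. Back part: perforated metal deck within a steel lip. Front part (x = -100 to -16 mm): level top at 50 mm with the damper lever over a scale of seven marks 15 degrees apart, longer ones at 0, 45 and 90 degrees.
- deck (a point): centre of the flat deck floor of the dryer, 44 mm above the bench, axes as the dryer's. Inside the lip the floor measures 108 mm (x) by 240 mm (y); the lip, 4 to 5 mm thick, stands 12 mm above the floor (top 56 mm above the bench).
- damper (a joint): damper lever, angle in rad about the vertical, 0 to 1.571. 0 = shut, against its stop, lever pointing obliquely to the dryer's front and +y; 0.785 = middle mark (45 degrees), lever pointing straight to the dryer's front, -x; 1.571 = fully open, front and -y. Grows anticlockwise seen from above. Moves with about 2.5 N at the knob and stays where it is left.
- damper_knob (a point): middle of the upright black cylindrical knob at the end of the damper lever: 18 mm in diameter, 30 mm high, its top 15 mm above this point, which is 74 mm above the bench. The lever bar below it has its top 59 mm above the bench.
- damper_pivot (a point): point on the upright axis about which the damper lever turns, at the height of the dryer's front top (50 mm above the bench); the knob's centre line is 50 mm from this axis. Axes as the dryer's.
- soak_tray: soak tray, grey plastic block 92 (x) x 218 (y) x 32 mm high, fixed; origin at the centre of its underside, +x away from the robot, z up. Four wells side by side, centred at y = -78, -26, +26, +78 mm, each 42 mm wide and 84 mm long (x = -42 to +42 mm), parted by 10 mm walls with tops at 32 mm. A chamber lies in its well flush with the wall tops, so its edges cannot be gripped.
- tip_edge (a point): on the edge about which chambers tip: x = -7 mm, y = 0, z = 28 mm of the tray, same axes. In every well the floor is level at this height from here to x = +42 mm (the seat, where a chamber lies); from here towards the robot it slopes down at 35 degrees to the near wall (the finger hollow, 35 mm long, 24 mm deep), over which the chamber's near end stands out.
- chamber_1: a counting chamber: glass slab 76 x 38 x 4 mm, 30 g, wet and slippery; origin at the centre of its underside, x along its length (away from the robot), y across, z up out of its upper face. Three or four are there. Pressed down at its near end on to the slope it tips, slides to the near wall and stays leaning at 35 degrees, far end 16 mm clear of the walls; let go too soon it falls back.
- chamber_2: a counting chamber: glass slab 76 x 38 x 4 mm, 30 g, wet and slippery; origin at the centre of its underside, x along its length (away from the robot), y across, z up out of its upper face. Three or four are there. Pressed down at its near end on to the slope it tips, slides to the near wall and stays leaning at 35 degrees, far end 16 mm clear of the walls; let go too soon it falls back.
- chamber_3: a counting chamber: glass slab 76 x 38 x 4 mm, 30 g, wet and slippery; origin at the centre of its underside, x along its length (away from the robot), y across, z up out of its upper face. Three or four are there. Pressed down at its near end on to the slope it tips, slides to the near wall and stays leaning at 35 degrees, far end 16 mm clear of the walls; let go too soon it falls back.
- chamber_4: a counting chamber: glass slab 76 x 38 x 4 mm, 30 g, wet and slippery; origin at the centre of its underside, x along its length (away from the robot), y across, z up out of its upper face. Three or four are there. Pressed down at its near end on to the slope it tips, slides to the near wall and stays leaning at 35 degrees, far end 16 mm clear of the walls; let go too soon it falls back.
- petri: covered petri dish, 91 mm in diameter, 14 mm high, loose; origin at the centre of its underside; leave it alone
- dropper: small dropper bottle, 29 mm in diameter, 79 mm high, loose; origin at the centre of its underside; leave it alone
- buffer_bottle: bottle with blue cap, 52 mm in diameter, 105 mm high, loose; origin at the centre of its underside; leave it alone

How it is judged:
By the outcome, as a careful person would: the job done as asked, in the order asked, and still so for the second after the job is handed in, with the robot touching nothing.
Of chamber_1, chamber_2, chamber_3, chamber_4 only 3 to 4 are there at a start; the rules pass over those that are not, and their reading is None.
At some moment in a run one of chamber_1, chamber_2, chamber_3, chamber_4 may be knocked a few centimetres aside while the robot is not near it.
It also fails if it takes over 210 s, if anything falls off the work surface, if the arm or the gripper's body presses on something with over 40 N, if the wrist force passes 120 N, or if a joint passes its speed limit or range.

ROBOT

A 6-joint arm with a two-finger parallel gripper is mounted at the origin on a cart in front of the work surface, level with it; the furniture and walls round the work are solid. World frame = base frame: x ahead of the robot, y to its left, z up, the work surface at z = 0. Lengths are in mm, angles in rad, forces in N, time in s.
With the tool pointing down it reaches from about 275 to 750 mm from the base axis. Payload 10.2 kg.
Tool frame: the origin (TCP) lies at the very end of the fingers, on their centre line; the grasp point (between the pads) lies 19 mm behind it (ctrl.grip_depth is the distance from the TCP to the grasp point, in mm); z points along the fingers, x is the direction in which the jaws open and shut, and the axes are right-handed (so a half turn about z gives the same grasp; the last joint's range is limited). The gripper opens to 85 mm and grips with 20 to 120 N. Pads are 22 mm wide; open, the fingers measure 114 mm over their backs; the gripper's body (76 mm by 85 mm) begins 54 mm behind the grasp point. The pads swing forward as they close: fully open they stand 13 mm farther back than shut.
Start: joints at [-1.572, 0.313, 1.498, -0, 1.331, -0.223], TCP at [115.479, -512.148, 231.294] pointing down, gripper open.
Joint ranges: [-2.94, 2.94], [-0.97, 2.17], [0.19, 2.56], [-1.23, 4.37], [0.02, 3.11], [-2.88, 2.88]. Speed limits (rad/s): [2.39, 2.39, 3.01, 3.14, 3.14, 3.14].

INTERFACE

Orientations are given as a unit quaternion [w, x, y, z].
In Python, from rig import ctrl gives the robot as it stands.
- The arm moves only by the tool play_rows, never from a script. Its argument "motion" is a list of rows, each a list of 2 entries, a list of its own where there are three numbers: the shift along the tool's x, y, z in mm, then the turn, a rotation vector about the tool's x, y, z in degrees. A call has 1 to 20 rows; each row shifts and turns the commanded pose from where the row before left it, along the tool's axes as they then stand; what a row does not reach is not made up. A row lasts 1/12 s, in which the tool goes at most 41.7 mm and 7.16 degrees, less where a joint would pass 70% of its speed; a pose out of reach is approached as far as the arm can. A call with a gripper value outside its range is refused whole. "fingers" is the finger opening in mm, from 0 to 85.4, set as the call begins (left out, the last holds). The fingers move at their own pace and stop on an object; "squeeze" is the grip in N (left out, the last holds). Time passes only in rows, so rows that do not move let the fingers close. It gives the time, the measured TCP pose, the force and the opening at its end, in the units of the state.
- ctrl.sense(): the state, without advancing time (a new reading comes with each control period).
- ctrl.capture(name): name is "side" or "top" or "wrist"; returns the picture (400x640x3 uint8, red, green, blue); there is no depth.
- ctrl.get_calibration(name): a dict with "K" (3x3 intrinsics, pixels), "R" (3x3) and "t" (3): a world point X has camera coordinates R X + t; the wrist camera has in their place "tool_from_camera" (4x4, takes a point from camera to tool coordinates, whose origin is the TCP and whose axes are the tool frame's). Camera axes: x right, y down, z forward; pixel columns grow to the right and rows downward; lengths in mm; the calibration is good to about 2 mm. A picture is of the moment at which its call begins: read the wrist's pose just before it. get_calibration takes no time and is no camera call.
- ctrl.finish_job(): hands the job in, once; it reports no verdict.
Trained networks look in the newest picture that a camera, given by its name, has taken for a name from the list of things; names that differ only in an ending like _2 or _b are one class to them, and where a whole thing is asked for, a point or a joint stands for the part that bears it (a point fixed in the world has none). Each returns a list of dicts, best first, with "p" (0 to 1); they miss things now and then, are a little off and sometimes report something else, mostly with a low value. They report only what shows in the picture. A call takes as long as a camera call.
- ctrl.spot_in(camera, name): "position" ([column, row] as shares, 0 to 1, of the picture: columns of its width, rows of its height, amid what is visible of it).
The state is a dict: "time_s": time; "joints": joint angles; "dq": joint speeds; "tau": joint torques, N m; "eef_pos": TCP position; "ee_rot": TCP orientation; "force": force on the tool from outside, world axes, zero at the start; "wrist_torque": the same for the moment, N m; "grip_width": opening from 0.0 (shut) to 1.0 (fully open).
Only numpy, scipy, OpenCV 4.12 (cv2) and the standard library are available. Lean on these libraries where they do the work, as an engineer would, in place of code of your own. Each camera call takes 0.05 s, during which the arm holds its last target. There are 200 camera calls.

## Working session

There is one attempt and no reset: what is moved stays moved. The work goes in short steps, Python scripts to look and compute and a tool call to move; the robot and the scene stay as the last step left them, time stands still between calls to the robot, and variables do not carry over. Pictures are saved under pics/ and viewed, about 12 in all and at most 16, crops included, and the job is handed in when it is done.

Besides the shell and the picture viewer there is one more tool, called after "Request:" in YAML: its name, and indented under it one key for each argument. play_rows: Moves the arm, as the interface text tells. Its arguments: {"type":"object","properties":{"motion":{"type":"array"},"fingers":{"type":"number"},"squeeze":{"type":"number"}},"required":["motion"]}

```bash
ls; mkdir -p pics; python3 - <<'E'
from rig import ctrl
import cv2,numpy as np
s=ctrl.sense();print({k:np.round(v,3).tolist() for k,v in s.items()})
for c in ("top","side"):
    im=ctrl.capture(c);cv2.imwrite(f"pics/{c}0.png",im[:,:,::-1])
    k=ctrl.get_calibration(c);print(c,np.round(k["K"],1).tolist(),np.round(k["R"],4).tolist(),np.round(k["t"],1).tolist())
    for n in ("dryer","deck","damper","damper_knob","damper_pivot","soak_tray","tip_edge","chamber_1","petri","dropper","buffer_bottle"):
        print(c,n,[(np.round(np.array(d["position"])*[640,400],1).tolist(),round(d["p"],2)) for d in ctrl.spot_in(c,n)][:6])
print(ctrl.get_calibration("wrist"))
print(ctrl.sense()["time_s"])
E
```

```text
pics
{'time_s': 0.0, 'joints': [-1.572, 0.313, 1.498, 0.0, 1.331, -0.223], 'dq': [0.001, 0.0, 0.001, -0.002, -0.002, 0.001], 'tau': [-0.001, -41.227, -25.975, -0.0, 0.004, 0.0], 'eef_pos': [115.466, -511.875, 230.709], 'ee_rot': [-0.001, 0.781, -0.625, -0.0], 'force': [0.615, 0.048, -0.393], 'wrist_torque': [-0.047, -0.035, 0.005], 'grip_width': 1.0}
top [[368.5, 0.0, 326.4], [0.0, 368.5, 196.7], [0.0, 0.0, 1.0]] [[0.1223, -0.9925, 0.004], [-0.9686, -0.1202, -0.2177], [0.2166, 0.0227, -0.976]] [-95.3, 528.0, 994.1]
top dryer [([210.0, 191.1], 0.8)]
top deck [([211.2, 192.6], 0.74)]
top damper [([211.9, 213.7], 0.68)]
top damper_knob []
top damper_pivot [([211.2, 194.8], 0.71)]
top soak_tray [([375.7, 231.6], 0.85), ([283.2, 220.6], 0.32)]
top tip_edge []
top chamber_1 [([365.2, 227.3], 0.86), ([346.0, 225.9], 0.73), ([401.6, 228.8], 0.68)]
top petri [([284.4, 219.2], 0.89)]
top dropper [([428.1, 182.6], 0.64), ([374.8, 228.4], 0.48), ([209.7, 195.0], 0.45), ([468.3, 194.8], 0.32)]
top buffer_bottle [([464.0, 193.9], 0.56)]
side [[391.5, 0.0, 320.7], [0.0, 391.5, 202.6], [0.0, 0.0, 1.
[... 484 characters left out ...]
, 0.68), ([312.2, 224.5], 0.61), ([337.3, 254.1], 0.58)]
side petri [([278.7, 208.0], 0.8)]
side dropper [([404.5, 254.3], 0.74)]
side buffer_bottle [([429.5, 273.1], 0.78)]
{'K': array([[358.45619795,   0.        , 318.41442085],
       [  0.        , 358.45619795, 201.67974152],
       [  0.        ,   0.        ,   1.        ]]), 'tool_from_camera': array([[ 9.99999984e-01,  1.55276244e-04,  8.67236034e-05,
        -3.33291057e-01],
       [-1.73000415e-04,  9.62365198e-01,  2.71759445e-01,
        -6.90286767e+01],
       [-4.12619917e-05, -2.71759456e-01,  9.62365209e-01,
        -1.42827691e+02],
       [ 0.00000000e+00,  0.00000000e+00,  0.00000000e+00,
         1.00000000e+00]])}
1.2
```

```bash
cat > h.py <<'E'
from rig import ctrl
import cv2,numpy as np
from scipy.spatial.transform import Rotation as Ro
def rot(s): q=s["ee_rot"]; return Ro.from_quat([q[1],q[2],q[3],q[0]])
def cam(name,s=None):
    k=ctrl.get_calibration(name)
    if name!="wrist": return k["K"],np.array(k["R"]),np.array(k["t"])
    s=s or ctrl.sense(); T=np.eye(4);T[:3,:3]=rot(s).as_matrix();T[:3,3]=s["eef_pos"]
    M=np.linalg.inv(T@k["tool_from_camera"]);return k["K"],M[:3,:3],M[:3,3]
def unproj(c,px,z):
    K,R,t=c; d=R.T@np.linalg.solve(K,[px[0],px[1],1]); o=-R.T@t
    return o+d*(z-o[2])/d[2]
def proj(c,X):
    K,R,t=c; p=(R@np.atleast_2d(X).T).T+t; p=p@np.array(K).T; return p[:,:2]/p[:,2:]
def toolrel(s,target): # shift in tool axes to bring TCP to target
    return rot(s).inv().apply(np.array(target)-s["eef_pos"])
E
python3 - <<'E'
from h import *
a=cv2.imread("pics/top0.png")[100:310,140:520];cv2.imwrite("pics/top0c.png",cv2.resize(a,None,fx=2.1,fy=2.1,interpolation=2))
t=cam("top");s=cam("side")
for n,p,z in [("dryer",(210,191),50),("tray",(375.7,231.6),32),("c1",(365.2,227.3),32),("c2",(346,226),32),("c3",(401.6,228.8),32),("petri",(284.4,219.2),14),("drop",(428,182.6),50),("buf",(464,194),60)]: print(n,unproj(t,p,z).round(0))
for n,p,z in [("dryer",(270.5,175),50),("tray",(323,247),32),("drop",(404,254),40),("buf",(429.5,273),50),("petri",(278.7,208),14)]: print(n,unproj(s,p,z).round(0))
E
```

```text
dryer [513. 306.  50.]
tray [ 457. -182.   32.]
c1 [ 466. -151.   32.]
c2 [463. -96.  32.]
c3 [ 474. -255.   32.]
petri [463.  85.  14.]
drop [ 616. -318.   50.]
buf [ 592. -420.   60.]
dryer [499. 244.  50.]
tray [ 451. -217.   32.]
drop [ 602. -343.   40.]
buf [ 592. -439.   50.]
petri [451.  65.  14.]
```

View pics/top0c.png

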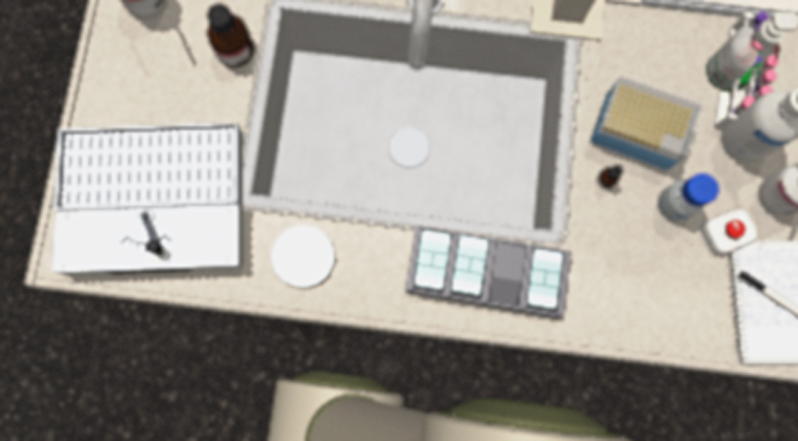

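The top view shows chambers in three wells, left to right at +78, +26 and -78, with the well at -26 empty. The dryer is at crop (148,198), its lever pointing roughly to the front. Next I'll move in for a closer wrist view.

Request:
play_rows:
  motion:
    - [[-11.6,-21.8,0],[0,0,0]]
    - [[-11.6,-21.8,0],[0,0,0]]
    - [[-11.6,-21.8,0],[0,0,0]]
    - [[-11.6,-21.8,0],[0,0,0]]
    - [[-11.6,-21.8,0],[0,0,0]]
    - [[-11.6,-21.8,0],[0,0,0]]
    - [[-11.6,-21.8,0],[0,0,0]]
    - [[-11.6,-21.8,0],[0,0,0]]
    - [[-11.6,-21.8,0],[0,0,0]]
    - [[-11.6,-21.8,0],[0,0,0]]
    - [[-11.6,-21.8,0],[0,0,0]]
    - [[-11.6,-21.8,0],[0,0,0]]
    - [[-11.6,-21.8,0],[0,0,0]]
    - [[-11.6,-21.8,0],[0,0,0]]
    - [[-11.6,-21.8,0],[0,0,0]]
    - [[-11.6,-21.8,0],[0,0,0]]
    - [[-11.6,-21.8,0],[0,0,0]]
    - [[-11.6,-21.8,0],[0,0,0]]
    - [[-11.6,-21.8,0],[0,0,0]]
    - [[-11.6,-21.8,0],[0,0,0]]

```text
time_s: 2.87
eef_pos: [490.6, -189.0, 231.3]
ee_rot: [0.0, 0.781, -0.624, 0.0]
force: [0.1, 0.1, 0.7]
grip_width: 1.001
```

Request:
play_rows:
  motion:
    - [[0,0,0],[0,0,3.2]]
    - [[0,0,0],[0,0,3.2]]
    - [[0,0,0],[0,0,3.2]]
    - [[0,0,0],[0,0,3.1]]
    - [[0,0,0],[0,0,0]]
    - [[0,0,0],[0,0,0]]

```text
time_s: 3.37
eef_pos: [489.8, -189.9, 231.3]
ee_rot: [0.0, 0.708, -0.706, -0.0]
force: [-0.0, 0.2, 0.6]
grip_width: 0.996
```

```bash
cat > look.py <<'E'
from h import *
import sys
def look(name,z,things,save):
    s=ctrl.sense();c=cam("wrist",s);im=ctrl.capture("wrist");cv2.imwrite(f"pics/{save}.png",im[:,:,::-1])
    np.savez(f"pics/{save}.npz",pos=s["eef_pos"],q=s["ee_rot"])
    print("t",s["time_s"],np.round(s["eef_pos"],1),np.round(s["ee_rot"],4),np.round(s["joints"],2))
    for n,zz in things:
        for d in ctrl.spot_in("wrist",n): 
            p=np.array(d["position"])*[640,400];print(n,p.round(0),round(d["p"],2),unproj(c,p,zz).round(1))
E
python3 - <<'E'
from look import *
look("w",0,[("soak_tray",32),("chamber_1",32),("tip_edge",28),("petri",14)],"w1")
E
```

```text
t 3.3667 [ 489.8 -189.9  231.3] [ 0.      0.7077 -0.7065 -0.    ] [-0.59  0.31  1.5   0.    1.33  0.98]
soak_tray [315. 195.] 0.63 [ 468.5 -186.    32. ]
chamber_1 [222. 190.] 0.73 [473.7 -94.7  32. ]
chamber_1 [375. 196.] 0.67 [ 467.8 -245.5   32. ]
chamber_1 [274. 190.] 0.63 [ 474.  -145.8   32. ]
tip_edge [313. 192.] 0.58 [ 470.8 -184.5   28. ]
petri [ 55. 197.] 0.6 [461.3  84.4  14. ]
```

View pics/w1.png

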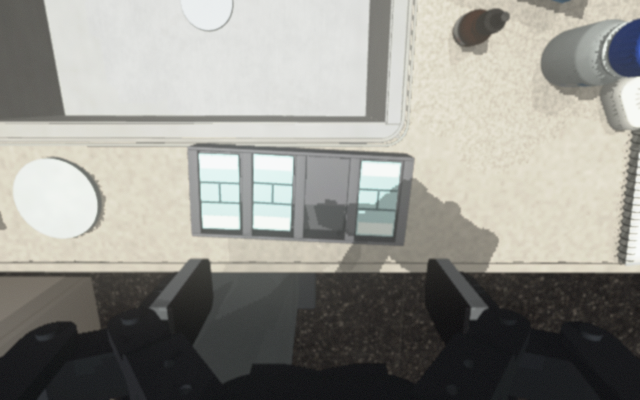

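```bash
python3 - <<'E'
import cv2
a=cv2.imread("pics/w1.png")[135:255,180:420];cv2.imwrite("pics/w1c.png",cv2.resize(a,None,fx=3.3,fy=3.3,interpolation=cv2.INTER_CUBIC))
E
```

```text
(no output)
```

View pics/w1c.png

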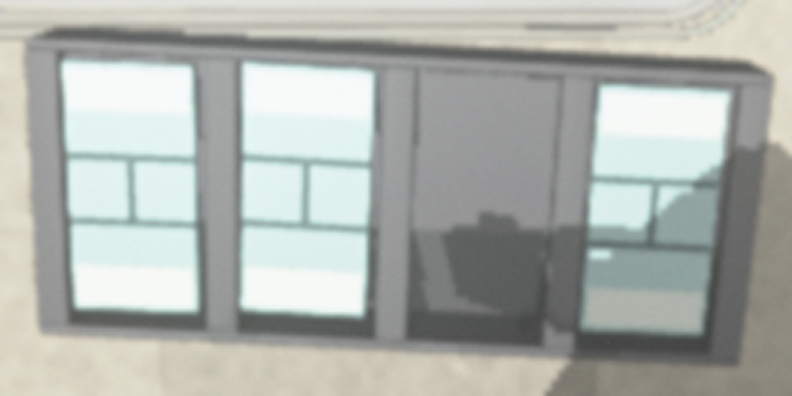

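```bash
python3 - <<'E'
from h import *
from scipy.optimize import least_squares
d=np.load("pics/w1.npz");s=dict(eef_pos=d["pos"],ee_rot=d["q"]);c=cam("wrist",s)
px=np.array([(27,43),(773,77),(738,363),(41,334)])/3.3+[180,135]
m=np.array([(46,109),(46,-109),(-46,-109),(-46,109)])
W=np.array([unproj(c,p,32) for p in px]);print(W.round(1))
f=lambda q:(np.c_[q[0]+np.cos(q[2])*m[:,0]-np.sin(q[2])*m[:,1],q[1]+np.sin(q[2])*m[:,0]+np.cos(q[2])*m[:,1]]-W[:,:2]).ravel()
r=least_squares(f,[470,-185,0]);print(r.x.round(3),np.degrees(r.x[2]).round(2),r.fun.round(1))
q=r.x;Rt=np.array([[np.cos(q[2]),-np.sin(q[2])],[np.sin(q[2]),np.cos(q[2])]])
for n,cs in (("c1",[(62,60),(194,63),(199,311),(73,312)]),("c2",[(240,62),(375,68),(368,318),(240,314)]),("c4",[(597,84),(731,88),(709,335),(582,333)])):
    P=np.array([unproj(c,np.array(p)/3.3+[180,135],32)[:2] for p in cs]);print(n,(((P-q[:2])@Rt)).round(1).tolist())
E
```

```text
[[ 514.9  -65.6   32. ]
 [ 505.5 -281.5   32. ]
 [ 416.  -277.2   32. ]
 [ 425.3  -61.3   32. ]]
[ 4.65424e+02 -1.71406e+02 -4.40000e-02] -2.52 [ 1.3  1.1  1.1 -0.9 -1.4 -1.  -1.   0.8]
c1 [[40.3, 98.0], [41.2, 59.8], [-35.1, 59.4], [-37.2, 98.1]]
c2 [[42.1, 46.5], [42.2, 7.4], [-35.1, 7.5], [-35.6, 46.8]]
c4 [[40.5, -57.3], [41.1, -96.4], [-35.8, -97.9], [-37.0, -58.7]]
```

Request:
play_rows:
  motion:
    - [[-24,-1,0],[0,0,0]]
    - [[-24,-1,0],[0,0,0]]
    - [[-24,-1,0],[0,0,0]]
    - [[-24,-1,0],[0,0,0]]
    - [[-24,-1,0],[0,0,0]]
    - [[-24,-1,0],[0,0,0]]
    - [[-24,-1,0],[0,0,0]]
    - [[-24,-1,0],[0,0,0]]
    - [[-24,-1,0],[0,0,0]]
    - [[-24,-1,0],[0,0,0]]
    - [[-24,-1,0],[0,0,0]]
    - [[-24,-1,0],[0,0,0]]
    - [[-24,-1,0],[0,0,0]]
    - [[-24,-1,0],[0,0,0]]
    - [[-24,-1,0],[0,0,0]]
    - [[-24,-1,0],[0,0,0]]
    - [[-24,-1,0],[0,0,0]]
    - [[-24,-1,0],[0,0,0]]
    - [[-24,-1,0],[0,0,0]]
    - [[-24,-1,0],[0,0,0]]

```text
time_s: 5.28
eef_pos: [509.6, 291.3, 231.3]
ee_rot: [-0.0, 0.707, -0.707, 0.0]
force: [0.0, -0.5, 0.2]
grip_width: 1.002
```

Request:
play_rows:
  motion:
    - [[0,0,0],[0,0,0]]
    - [[0,0,0],[0,0,0]]
    - [[0,0,0],[0,0,0]]

```text
time_s: 5.53
eef_pos: [509.7, 289.6, 231.2]
ee_rot: [0.0, 0.707, -0.707, 0.0]
force: [0.4, -0.3, -0.0]
grip_width: 0.997
```

```bash
python3 - <<'E'
from look import *
look("w",0,[("dryer",50),("deck",44),("damper_pivot",50),("damper",59),("damper_knob",89)],"w2")
a=cv2.imread("pics/w2.png");cv2.imwrite("pics/w2c.png",cv2.resize(a[:300,150:550],None,fx=2,fy=2,interpolation=2))
E
```

```text
t 5.5333 [509.7 289.6 231.2] [ 2.000e-04  7.072e-01 -7.070e-01  0.000e+00] [ 0.32  0.45  1.3  -0.    1.39  1.89]
dryer [302. 164.] 0.67 [523.2 305.1  50. ]
deck [302. 166.] 0.59 [520.1 305.1  44. ]
damper_pivot [302. 162.] 0.64 [524.2 304.5  50. ]
damper [324. 246.] 0.55 [446.5 284.3  59. ]
damper_knob [325. 245.] 0.75 [459.8 284.1  89. ]
```

View pics/w2c.png

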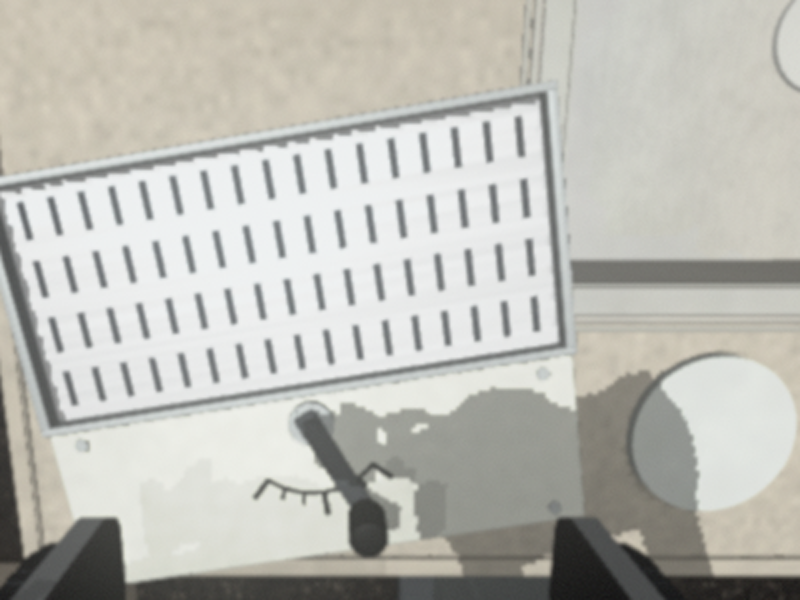

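```bash
cat > dry.py <<'E'
from h import *
from scipy.optimize import least_squares
E
python3 - <<'E'
from dry import *
d=np.load("pics/w2.npz");s=dict(eef_pos=d["pos"],ee_rot=d["q"]);c=cam("wrist",s)
u=lambda x,y,z:unproj(c,np.array([x,y])/2+[150,0],z)
W=np.array([u(553,88,56),u(574,350,56),u(50,431,56),u(0,186,56),u(583,515,50),u(135,580,50)])
m=np.array([(100,-125),(-16,-125),(-16,125),(100,125),(-100,-125),(-100,125)])
f=lambda q:(np.c_[q[0]+np.cos(q[2])*m[:,0]-np.sin(q[2])*m[:,1],q[1]+np.sin(q[2])*m[:,0]+np.cos(q[2])*m[:,1]]-W[:,:2]).ravel()
r=least_squares(f,[500,300,0],loss="soft_l1");print(r.x.round(3),np.degrees(r.x[2]).round(2),r.fun.reshape(-1,2).round(1).tolist())
q=r.x;Rt=np.array([[np.cos(q[2]),-np.sin(q[2])],[np.sin(q[2]),np.cos(q[2])]])
for n,p in (("pivot50",(308,422,50)),("pivot59",(310,418,60)),("knobtop",(367,540,89)),("knobbase",(367,512,59)),("m45",(327,505,50)),("m0",(257,492,50)),("m90",(387,472,50)),("midscale",(325,492,50))):
    X=u(*p);print(n,X.round(1),((X[:2]-q[:2])@Rt).round(1))
E
```

```text
[5.09689e+02 3.04675e+02 1.56000e-01] 8.94 [[4.7, -4.6], [-0.6, -4.1], [-0.9, 2.2], [4.4, 10.8], [0.2, -3.2], [-3.0, 20.9]]
pivot50 [477.9 303.5  50. ] [-31.5   3.8]
pivot59 [483.  302.1  60. ] [-26.8   1.7]
knobtop [436.1 276.7  89. ] [-77.  -16.2]
knobbase [435.8 275.5  59. ] [-77.5 -17.4]
m45 [435.4 294.6  50. ] [-74.9   1.6]
m0 [442.3 328.7  50. ] [-62.9  34.2]
m90 [452.7 265.6  50. ] [-62.4 -29.7]
midscale [442.3 295.6  50. ] [-68.    1.5]
```

```bash
cat >> dry.py <<'E'
def dfit():
    d=np.load("pics/w2.npz");s=dict(eef_pos=d["pos"],ee_rot=d["q"]);c=cam("wrist",s)
    u=lambda x,y,z:unproj(c,np.array([x,y])/2+[150,0],z)
    W=np.array([u(553,88,56),u(574,350,56),u(50,431,56),u(583,515,50)])
    m=np.array([(100,-125),(-16,-125),(-16,125),(-100,-125)])
    f=lambda q:(np.c_[q[0]+np.cos(q[2])*m[:,0]-np.sin(q[2])*m[:,1],q[1]+np.sin(q[2])*m[:,0]+np.cos(q[2])*m[:,1]]-W[:,:2]).ravel()
    return least_squares(f,[500,300,0]),u
E
python3 - <<'E'
from dry import *
r,u=dfit();print(r.x.round(3),np.degrees(r.x[2]).round(2),r.fun.reshape(-1,2).round(1).tolist())
q=r.x;Rt=np.array([[np.cos(q[2]),-np.sin(q[2])],[np.sin(q[2]),np.cos(q[2])]])
for n,p in (("pivot50",(308,422,50)),("pivot59",(310,418,60)),("knobtop",(367,540,89)),("knobbase",(367,512,59)),("m45",(327,505,50)),("m0",(257,492,50)),("m90",(387,472,50)),("midscale",(325,492,50))):
    X=u(*p);print(n,X.round(1),((X[:2]-q[:2])@Rt).round(1))
E
```

```text
[5.08845e+02 3.07101e+02 1.56000e-01] 8.94 [[3.8, -2.1], [-1.4, -1.7], [-1.8, 4.6], [-0.7, -0.8]]
pivot50 [477.9 303.5  50. ] [-31.1   1.2]
pivot59 [483.  302.1  60. ] [-26.3  -0.9]
knobtop [436.1 276.7  89. ] [-76.5 -18.7]
knobbase [435.8 275.5  59. ] [-77.1 -19.9]
m45 [435.4 294.6  50. ] [-74.5  -0.9]
m0 [442.3 328.7  50. ] [-62.4  31.7]
m90 [452.7 265.6  50. ] [-61.9 -32.2]
midscale [442.3 295.6  50. ] [-67.5  -1. ]
```

Request:
play_rows:
  motion:
    - [[2.2,12.3,0],[0,0,0]]
    - [[2.2,12.3,0],[0,0,0]]
    - [[2.2,12.3,0],[0,0,0]]
    - [[2.2,12.3,0],[0,0,0]]
    - [[2.1,12.3,0],[0,0,0]]
    - [[2.1,12.2,0],[0,0,0]]
    - [[0,0,16],[0,0,0]]
    - [[0,0,16],[0,0,0]]
    - [[0,0,16],[0,0,0]]
    - [[0,0,16],[0,0,0]]
    - [[0,0,16],[0,0,0]]
    - [[0,0,16],[0,0,0]]
    - [[0,0,16],[0,0,0]]
    - [[0,0,16],[0,0,0]]
    - [[0,0,16],[0,0,0]]
    - [[0,0,16],[0,0,0]]
    - [[0,0,5],[0,0,0]]
    - [[0,0,0],[0,0,0]]
  fingers: 50
  squeeze: 20

```text
time_s: 7.33
eef_pos: [435.5, 276.7, 65.5]
ee_rot: [-0.001, -0.707, 0.707, 0.0]
force: [-0.0, -0.8, -0.0]
grip_width: 0.584
```

Request:
play_rows:
  motion:
    - [[0,0,0],[0,0,0]]
    - [[0,0,0],[0,0,0]]
    - [[0,0,0],[0,0,0]]
    - [[0,0,0],[0,0,0]]
    - [[0,0,0],[0,0,0]]
    - [[0,0,0],[0,0,0]]
    - [[0,0,0],[0,0,0]]
    - [[0,0,0],[0,0,0]]
    - [[0,0,0],[0,0,0]]
    - [[0,0,0],[0,0,0]]
  fingers: 10

```text
time_s: 8.17
eef_pos: [436.3, 277.0, 67.2]
ee_rot: [-0.0, 0.707, -0.707, 0.0]
force: [-2.5, -2.8, 6.7]
grip_width: 0.201
```

Request:
play_rows:
  motion:
    - [[-4.3,2.2,0],[0,0,0]]
    - [[-4.4,1.8,0],[0,0,0]]
    - [[-4.7,1.4,0],[0,0,0]]
    - [[-4.7,0.9,0],[0,0,0]]
    - [[-4.8,0.4,0],[0,0,0]]
    - [[-4.8,0,0],[0,0,0]]
    - [[-4.9,-0.5,0],[0,0,0]]
    - [[-4.7,-0.9,0],[0,0,0]]
    - [[-4.6,-1.4,0],[0,0,0]]
    - [[-4.4,-1.8,0],[0,0,0]]
    - [[-4.3,-2.3,0],[0,0,0]]
    - [[0,0,0],[0,0,0]]

```text
time_s: 9.17
eef_pos: [436.3, 327.8, 66.4]
ee_rot: [0.0, 0.707, -0.707, 0.0]
force: [0.3, -0.7, 0.5]
grip_width: 0.198
```

Request:
play_rows:
  motion:
    - [[-1.5,-1,0],[0,0,0]]
    - [[-1.5,-1,0],[0,0,0]]
    - [[-1.2,-1,0],[0,0,0]]
    - [[0,0,0],[0,0,0]]

```text
time_s: 9.5
eef_pos: [438.7, 331.4, 66.3]
ee_rot: [-0.001, -0.707, 0.707, 0.0]
force: [-3.9, -4.1, 3.9]
grip_width: 0.203
```

Continue until the stop pushes back.

Request:
play_rows:
  motion:
    - [[-0.8,-0.6,0],[0,0,0]]
    - [[-0.8,-0.6,0],[0,0,0]]
    - [[0,0,0],[0,0,0]]

```text
time_s: 9.75
eef_pos: [438.7, 331.6, 66.2]
ee_rot: [0.003, 0.707, -0.707, -0.0]
force: [-9.2, -13.5, 8.6]
grip_width: 0.198
```

Request:
play_rows:
  motion:
    - [[-0.8,-0.6,0],[0,0,0]]
    - [[-0.8,-0.6,0],[0,0,0]]
    - [[0,0,0],[0,0,0]]

```text
time_s: 10.0
eef_pos: [438.8, 331.8, 66.1]
ee_rot: [0.006, 0.707, -0.707, -0.0]
force: [-15.2, -22.8, 14.8]
grip_width: 0.205
```

Request:
play_rows:
  motion:
    - [[1.4,1,0],[0,0,0]]
    - [[1.4,1,0],[0,0,0]]
    - [[0,0,0],[0,0,0]]

```text
time_s: 10.25
eef_pos: [438.7, 331.4, 66.3]
ee_rot: [-0.001, -0.707, 0.707, 0.0]
force: [-4.5, -6.3, 3.2]
grip_width: 0.203
```

Request:
play_rows:
  motion:
    - [[0,0,0],[0,0,0]]
    - [[0,0,0],[0,0,0]]
    - [[0,0,0],[0,0,0]]
    - [[0,0,0],[0,0,0]]
    - [[0,0,0],[0,0,0]]
    - [[0,0,-10],[0,0,0]]
    - [[0,0,-20],[0,0,0]]
    - [[0,0,-20],[0,0,0]]
    - [[0,0,-20],[0,0,0]]
    - [[0,0,-25],[0,0,0]]
    - [[0,0,-25],[0,0,0]]
    - [[0,0,-20],[0,0,0]]
    - [[0,0,-20],[0,0,0]]
    - [[0,-30,0],[0,0,0]]
    - [[0,-30,0],[0,0,0]]
    - [[0,0,0],[0,0,0]]
    - [[0,0,0],[0,0,0]]
  fingers: 60

```text
time_s: 11.67
eef_pos: [500.2, 332.0, 226.3]
ee_rot: [-0.0, -0.707, 0.707, 0.0]
force: [-0.9, 0.8, -0.3]
grip_width: 0.701
```

```bash
python3 - <<'E'
from look import *
look("w",0,[("damper_knob",89),("deck",44)],"w3")
a=cv2.imread("pics/w3.png");cv2.imwrite("pics/w3c.png",a[:,100:])
E
```

```text
t 11.6667 [500.2 332.  226.3] [-1.000e-04 -7.068e-01  7.074e-01  1.000e-04] [0.39 0.48 1.26 0.   1.39 1.96]
damper_knob [325. 238.] 0.7 [458.6 326.5  89. ]
deck [347. 155.] 0.63 [521.1 306.6  44. ]
```

View pics/w3c.png

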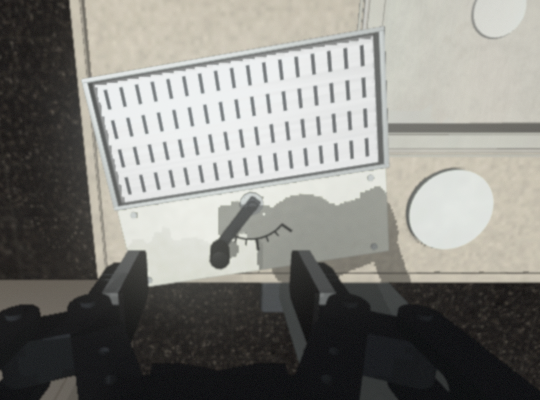

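The lever now lies on the left long mark (0°), knob at about (220,250) in the crop, and the stop force confirmed it. Next is tipping chamber 1 in the +78 well.

Request:
play_rows:
  motion:
    - [[23.6,3.2,0],[0,0,0]]
    - [[23.6,3.2,0],[0,0,0]]
    - [[23.6,3.2,0],[0,0,0]]
    - [[23.6,3.2,0],[0,0,0]]
    - [[23.6,3.2,0],[0,0,0]]
    - [[23.6,3.2,0],[0,0,0]]
    - [[23.6,3.2,0],[0,0,0]]
    - [[23.6,3.2,0],[0,0,0]]
    - [[23.6,3.2,0],[0,0,0]]
    - [[23.6,3.2,0],[0,0,0]]
    - [[23.6,3.2,0],[0,0,0]]
    - [[23.6,3.2,0],[0,0,0]]
    - [[23.6,3.2,0],[0,0,0]]
    - [[23.6,3.2,0],[0,0,0]]
    - [[23.6,3.2,0],[0,0,0]]
    - [[23.6,3.2,0],[0,0,0]]
    - [[23.6,3.2,0],[0,0,0]]
    - [[23.6,3.2,0],[0,0,0]]
  fingers: 0

```text
time_s: 13.32
eef_pos: [441.3, -93.0, 226.8]
ee_rot: [-0.0, 0.707, -0.707, 0.0]
force: [0.2, 0.5, 0.1]
grip_width: 0.0
```

Request:
play_rows:
  motion:
    - [[0,0,20],[0,0,1.3]]
    - [[0,0,20],[0,0,1.2]]
    - [[0,0,20],[0,0,0]]
    - [[0,0,20],[0,0,0]]
    - [[0,0,20],[0,0,0]]
    - [[0,0,20],[0,0,0]]
    - [[0,0,20],[0,0,0]]
    - [[0,0,20],[0,0,0]]
    - [[0,0,18],[0,0,0]]
    - [[0,0,0],[0,0,0]]
    - [[0,0,0],[0,0,0]]

```text
time_s: 14.23
eef_pos: [441.7, -92.0, 48.6]
ee_rot: [-0.0, -0.692, 0.722, 0.0]
force: [0.0, -0.5, 0.9]
grip_width: 0.002
```

```bash
cat > tray.py <<'E'
from look import *
T=np.array([465.4,-171.4]);a=np.radians(-2.52);RT=np.array([[np.cos(a),-np.sin(a)],[np.sin(a),np.cos(a)]])
def w(x,y,z): return np.r_[T+RT@[x,y],z]
E
python3 - <<'E'
from tray import *
s=ctrl.sense();print(s["eef_pos"],s["grip_width"],"tray frame",RT.T@(np.array(s["eef_pos"][:2])-T))
print("to press",toolrel(s,w(-27,78,34)).round(2))
look("w",0,[],"w4");cv2.imwrite("pics/w4c.png",cv2.imread("pics/w4.png")[:,:])
E
```

```text
[441.68804195 -92.00534913  48.61313295] 0.0020395278598818603 tray frame [-27.17986044  78.27530088]
to press [ 0.28 -0.19 14.61]
t 14.2333 [441.7 -92.   48.6] [-1.000e-04 -6.918e-01  7.221e-01  4.000e-04] [-0.47  0.41  1.92  0.    0.82  1.15]
```

View pics/w4c.png

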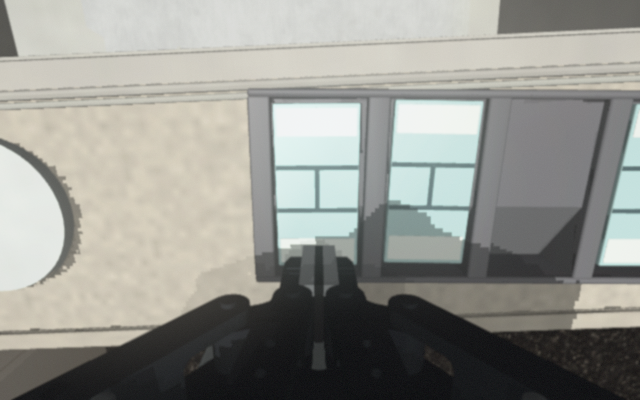

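Request:
play_rows:
  motion:
    - [[0,0,7],[0,0,0]]
    - [[0,0,6],[0,0,0]]
    - [[0,0,2.5],[0,0,0]]
    - [[0,0,2],[0,0,0]]
    - [[0,0,0],[0,0,0]]

```text
time_s: 14.7
eef_pos: [441.9, -92.5, 30.5]
ee_rot: [-0.0, -0.692, 0.722, 0.0]
force: [0.7, -0.3, -0.0]
grip_width: -0.002
```

Request:
play_rows:
  motion:
    - [[0,0,1.5],[0,0,0]]
    - [[0,0,1.5],[0,0,0]]
    - [[0,0,1],[0,0,0]]
    - [[0,0,0],[0,0,0]]
    - [[0,0,0],[0,0,0]]

```text
time_s: 15.12
eef_pos: [442.0, -92.5, 26.8]
ee_rot: [-0.0, -0.692, 0.722, 0.0]
force: [0.2, -0.8, 0.7]
grip_width: -0.001
```

Request:
play_rows:
  motion:
    - [[0,0,1],[0,0,0]]
    - [[0,0,1],[0,0,0]]
    - [[0,0,0],[0,0,0]]
    - [[0,0,0],[0,0,0]]

```text
time_s: 15.45
eef_pos: [442.0, -92.5, 24.7]
ee_rot: [-0.0, -0.692, 0.722, 0.0]
force: [0.0, 1.1, -0.6]
grip_width: -0.0
```

Request:
play_rows:
  motion:
    - [[0,1,0],[0,0,0]]
    - [[0,1,0.5],[0,0,0]]
    - [[0,0,0.5],[0,0,0]]
    - [[0,0,0],[0,0,0]]
    - [[0,0,0],[0,0,0]]

```text
time_s: 15.87
eef_pos: [440.0, -92.4, 23.8]
ee_rot: [0.0, -0.692, 0.722, 0.0]
force: [-0.2, 0.4, 0.0]
grip_width: 0.006
```

```bash
python3 - <<'E'
from tray import *
s=ctrl.sense();print(s["eef_pos"],s["force"],"tray frame",RT.T@(np.array(s["eef_pos"][:2])-T))
look("w",0,[("chamber_1",32)],"w5");cv2.imwrite("pics/w5c.png",cv2.imread("pics/w5.png")[:320,150:550])
E
```

```text
[440.04086849 -92.42358984  23.76875059] [-0.19211476  0.40065797  0.02060348] tray frame [-28.80705172  77.78504152]
t 15.8667 [440.  -92.4  23.8] [ 0.     -0.6916  0.7223  0.    ] [-0.47  0.45  1.94  0.    0.75  1.15]
chamber_1 [451. 186.] 0.72 [ 474.9 -144.8   32. ]
chamber_1 [316. 202.] 0.58 [471.  -92.3  32. ]
```

View pics/w5c.png

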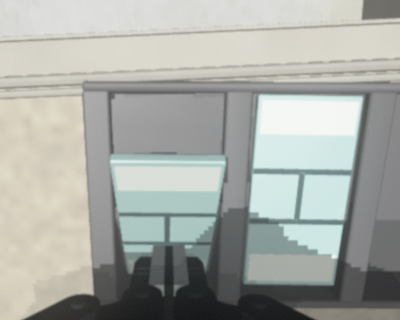

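```bash
python3 - <<'E'
from tray import *
d=np.load("pics/w5.npz");c=cam("wrist",dict(eef_pos=d["pos"],ee_rot=d["q"]))
u=np.array([np.cos(np.radians(35)),np.sin(np.radians(35))])
for sl in (0,5,10,15):   # slid distance short of the wall
    b=np.array([-42,3.5])+u*(76+sl)
    for y in (97,59): print(sl,b.round(1),y,proj(c,w(b[0],y,b[1])).round(0)-[150,0],"top",proj(c,w(b[0]-2.3,y,b[1]+3.3)).round(0)-[150,0])
E
```

```text
0 [20.3 47.1] 97 [[112. 162.]] top [[111. 170.]]
0 [20.3 47.1] 59 [[226. 162.]] top [[227. 171.]]
5 [24.4 50. ] 97 [[111. 151.]] top [[109. 159.]]
5 [24.4 50. ] 59 [[227. 151.]] top [[229. 160.]]
10 [28.4 52.8] 97 [[109. 139.]] top [[107. 148.]]
10 [28.4 52.8] 59 [[229. 139.]] top [[231. 148.]]
15 [32.5 55.7] 97 [[106. 126.]] top [[105. 135.]]
15 [32.5 55.7] 59 [[232. 126.]] top [[233. 135.]]
```

Chamber 1 is tipped and leaning at 35°, its far edge at rows 155–165 in the crop, which matches the fully slid position. Now I'll lift, tilt and approach.

Request:
play_rows:
  motion:
    - [[0,0,-6],[0,0,0]]
    - [[0,0,-14],[0,0,0]]
    - [[0,0,-20],[0,0,0]]
    - [[0,0,-20],[0,0,0]]
    - [[0,0,0],[7,0,0]]
    - [[0,0,0],[7,0,0]]
    - [[0,0,0],[7,0,0]]
    - [[0,0,0],[7,0,0]]
    - [[0,0,0],[7,0,0]]
    - [[0,-10,4],[0,0,0]]
    - [[0,-10,4],[0,0,0]]
    - [[0,0,0],[0,0,0]]
    - [[0,0,0],[0,0,0]]
    - [[0,0,0],[0,0,0]]
    - [[0,0,0],[0,0,0]]
  fingers: 56

```text
time_s: 17.22
eef_pos: [463.5, -87.8, 85.4]
ee_rot: [0.171, -0.675, 0.699, -0.162]
force: [0.7, -0.5, 0.5]
grip_width: 0.655
```

```bash
cat >> tray.py <<'E'
def grasp(yw,sfar=8,below=5,back=0,end=(22.5,48.7)):
    u=np.array([np.cos(np.radians(35)),np.sin(np.radians(35))]);n=np.array([u[1],-u[0]])
    p=np.array(end)-u*sfar+n*(below-back);return w(p[0],yw,p[1])
def st():
    s=ctrl.sense();z=rot(s).apply([0,0,1]);x=rot(s).apply([1,0,0])
    print("t",round(s["time_s"],1),"pos",np.round(s["eef_pos"],1),"tray",(RT.T@(np.array(s["eef_pos"][:2])-T)).round(1),"F",np.round(s["force"],1),"grip",round(s["grip_width"]*85.4,1),"tilt",np.degrees(np.arccos(-z[2])).round(1),"yawx",np.degrees(np.arctan2(x[1],x[0])).round(1));return s
E
python3 - <<'E'
from tray import *
s=st();print("to grasp",toolrel(s,grasp(78)).round(1), rot(s).apply([0,0,1]).round(3));print(np.round(s["joints"],2))
look("w",0,[],"w6");cv2.imwrite("pics/w6c.png",cv2.imread("pics/w6.png")[:,100:540])
E
```

```text
t 17.2 pos [463.5 -87.8  85.4] tray [-5.5 83.5] F [ 0.7 -0.5  0.5] grip 55.9 tilt 27.3 yawx -91.7
to grasp [ 6.8 -0.8 51.3] [ 0.459  0.005 -0.889]
[-0.58  0.22  2.17  0.66  0.43  0.46]
t 17.2167 [463.5 -87.8  85.4] [ 0.1714 -0.6754  0.6986 -0.1624] [-0.58  0.22  2.17  0.66  0.43  0.46]
```

View pics/w6c.png

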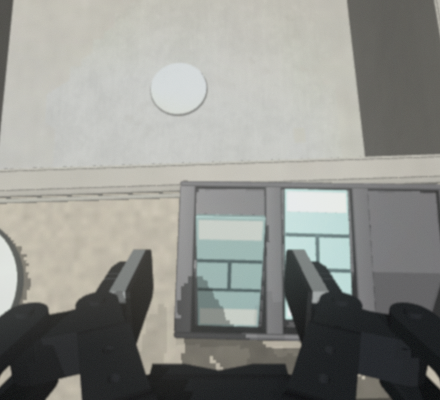

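Near this tilt the wrist is close to singular (j5 = 0.43), so only 27° was reached. That is enough; I'll go in slowly at this tilt.

Request:
play_rows:
  motion:
    - [[2.3,-0.3,0],[0,0,0]]
    - [[2.3,-0.3,0],[0,0,0]]
    - [[2.2,-0.2,0],[0,0,0]]
    - [[0,0,5],[0,0,0]]
    - [[0,0,5],[0,0,0]]
    - [[0,0,5],[0,0,0]]
    - [[0,0,5],[0,0,0]]
    - [[0,0,0],[0,0,0]]
    - [[0,0,0],[0,0,0]]

```text
time_s: 18.02
eef_pos: [473.6, -94.5, 67.4]
ee_rot: [0.171, -0.675, 0.699, -0.162]
force: [1.0, 0.9, 0.2]
grip_width: 0.656
```

```bash
python3 - <<'E'
from tray import *
s=st();print("to grasp",toolrel(s,grasp(78)).round(1));print(np.round(s["joints"],2))
E
```

```text
t 18.0 pos [473.6 -94.5  67.4] tray [ 4.8 77.2] F [1.  0.9 0.2] grip 56.0 tilt 27.3 yawx -91.6
to grasp [ 0.   0.1 30.8]
[-0.58  0.28  2.15  0.73  0.39  0.38]
```

Request:
play_rows:
  motion:
    - [[0,0,5],[0,0,0]]
    - [[0,0,5],[0,0,0]]
    - [[0,0,5],[0,0,0]]
    - [[0,0,5],[0,0,0]]
    - [[0,0,5],[0,0,0]]
    - [[0,0,5],[0,0,0]]
    - [[0,0,0],[0,0,0]]
    - [[0,0,0],[0,0,0]]

```text
time_s: 18.68
eef_pos: [487.4, -94.4, 40.9]
ee_rot: [0.171, -0.675, 0.699, -0.162]
force: [0.3, -0.0, 0.5]
grip_width: 0.652
```

Request:
play_rows:
  motion:
    - [[0,0,0],[0,0,0]]
    - [[0,0,0],[0,0,0]]
    - [[0,0,0],[0,0,0]]
    - [[0,0,0],[0,0,0]]
    - [[0,0,0],[0,0,0]]
    - [[0,0,0],[0,0,0]]
    - [[0,0,0],[0,0,0]]
    - [[0,0,0],[0,0,0]]
  fingers: 30
  squeeze: 30

```text
time_s: 19.35
eef_pos: [487.5, -94.7, 41.4]
ee_rot: [0.171, -0.675, 0.699, -0.163]
force: [-0.3, -1.0, 2.4]
grip_width: 0.43
```

```bash
python3 - <<'E'
from tray import *
s=st();print("to grasp",toolrel(s,grasp(78)).round(1));print(np.round(s["joints"],2))
E
```

```text
t 19.4 pos [487.5 -94.7  41.4] tray [18.7 77.6] F [-0.3 -1.   2.4] grip 36.8 tilt 27.3 yawx -91.7
to grasp [-0.3  0.6  1.2]
[-0.56  0.37  2.13  0.85  0.34  0.28]
```

Request:
play_rows:
  motion:
    - [[0,-2.8,-4],[0,0,0]]
    - [[0,-2.8,-4],[0,0,0]]
    - [[0,-2.8,-4],[0,0,0]]
    - [[0,-2.8,-4],[0,0,0]]
    - [[0,-2.8,-4],[0,0,0]]
    - [[0,-2.8,-4],[0,0,0]]
    - [[0,-2.8,-4],[0,0,0]]
    - [[0,-2.8,-4],[0,0,0]]
    - [[0,-4.6,-8.9],[0,0,0]]
    - [[0,-4.6,-8.9],[0,0,0]]
    - [[0,-4.6,-8.9],[0,0,0]]
    - [[0,-4.6,-8.9],[0,0,0]]
    - [[0,-4.6,-8.9],[0,0,0]]
    - [[0,-4.6,-8.9],[0,0,0]]
    - [[0,-4.6,-8.9],[0,0,0]]
    - [[0,0,0],[0,0,0]]
    - [[0,0,0],[0,0,0]]
  squeeze: 40

```text
time_s: 20.77
eef_pos: [492.6, -96.9, 150.1]
ee_rot: [0.171, -0.675, 0.699, -0.163]
force: [0.8, 0.5, 0.3]
grip_width: 0.423
```

```bash
python3 - <<'E'
from tray import *
s=st();print(np.round(s["joints"],2))
look("w",0,[],"w7");cv2.imwrite("pics/w7c.png",cv2.imread("pics/w7.png")[:,100:540])
E
```

```text
t 20.8 pos [492.6 -96.9 150.1] tray [23.9 75.6] F [0.8 0.5 0.3] grip 36.1 tilt 27.3 yawx -91.7
[-0.56  0.15  2.03  0.45  0.6   0.72]
t 20.7667 [492.6 -96.9 150.1] [ 0.1714 -0.6753  0.6986 -0.1628] [-0.56  0.15  2.03  0.45  0.6   0.72]
```

View pics/w7c.png

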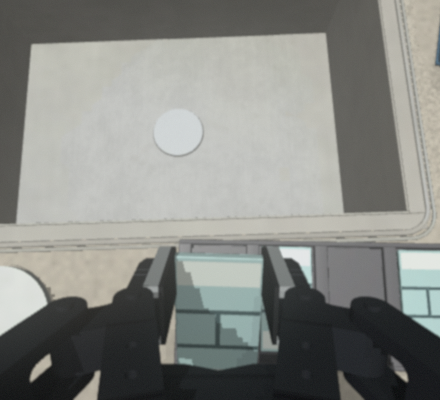

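The chamber is held squarely between the pads in the crop, about columns 175–265. I'll work out the turn to the deck pose.

```bash
cat >> tray.py <<'E'
D=np.array([508.85,307.1]);ad=np.radians(8.94);RD=np.array([[np.cos(ad),-np.sin(ad)],[np.sin(ad),np.cos(ad)]])
def dk(x,y,z): return np.r_[D+RD@[x+42,y],z]   # deck frame xy, z world
def ori(yaw,tilt):  # tool x at yaw-90, tilt + leans body to robot
    return Ro.from_euler("z",yaw,degrees=True)*Ro.from_matrix(np.c_[[0,-1,0],[-1,0,0],[0,0,-1]])*Ro.from_euler("x",tilt,degrees=True)
def plan(s,target,R):
    rv=np.degrees((rot(s).inv()*R).as_rotvec());d=R.inv().apply(np.array(target)-s["eef_pos"])
    print("turn",rv.round(2),np.linalg.norm(rv).round(1),"then shift",d.round(1),np.linalg.norm(d).round(0));return rv,d
E
python3 - <<'E'
from tray import *
d=np.load("pics/w3.npz");c=cam("wrist",dict(eef_pos=d["pos"],ee_rot=d["q"]))
for p in ((85,80),(383,30),(387,165),(120,205)): print(((unproj(c,np.array(p)+[100,0],56)[:2]-D)@RD).round(1))
s=st();plan(s,dk(24,70,130),ori(8.94,-7.7))
E
```

```text
[ 96.8 122.1]
[  96.5 -122.9]
[ -13.8 -122.8]
[-12.9 118.2]
t 20.8 pos [492.4 -96.7 149.6] tray [23.7 75.8] F [-0.4 -0.3 -0.1] grip 36.3 tilt 27.3 yawx -91.7
turn [-34.97  -0.68 -10.81] 36.6 then shift [-466.4 -146.3   -0. ] 489.0
```

Request:
play_rows:
  motion:
    - [[0,0,0],[-5,-0.1,-1.55]]
    - [[0,0,0],[-5,-0.1,-1.55]]
    - [[0,0,0],[-5,-0.1,-1.55]]
    - [[0,0,0],[-5,-0.1,-1.55]]
    - [[0,0,0],[-5,-0.1,-1.55]]
    - [[0,0,0],[-5,-0.1,-1.55]]
    - [[0,0,0],[-5,-0.1,-1.5]]
    - [[0,0,0],[0,0,0]]

```text
time_s: 21.48
eef_pos: [493.5, -96.6, 148.6]
ee_rot: [0.052, 0.759, -0.648, -0.045]
force: [0.5, 0.1, -0.4]
grip_width: 0.421
```

Request:
play_rows:
  motion:
    - [[-23.3,-7.3,0],[0,0,0]]
    - [[-23.3,-7.3,0],[0,0,0]]
    - [[-23.3,-7.3,0],[0,0,0]]
    - [[-23.3,-7.3,0],[0,0,0]]
    - [[-23.3,-7.3,0],[0,0,0]]
    - [[-23.3,-7.3,0],[0,0,0]]
    - [[-23.3,-7.3,0],[0,0,0]]
    - [[-23.3,-7.3,0],[0,0,0]]
    - [[-23.3,-7.3,0],[0,0,0]]
    - [[-23.3,-7.3,0],[0,0,0]]
    - [[-23.3,-7.3,0],[0,0,0]]
    - [[-23.3,-7.3,0],[0,0,0]]
    - [[-23.3,-7.3,0],[0,0,0]]
    - [[-23.3,-7.3,0],[0,0,0]]
    - [[-23.3,-7.3,0],[0,0,0]]
    - [[-23.3,-7.3,0],[0,0,0]]
    - [[-23.3,-7.3,0],[0,0,0]]
    - [[-23.3,-7.3,0],[0,0,0]]
    - [[-23.3,-7.3,0],[0,0,0]]
    - [[0,0,0],[0,0,0]]

```text
time_s: 23.15
eef_pos: [558.9, 365.2, 129.8]
ee_rot: [0.05, 0.759, -0.647, -0.044]
force: [-0.7, -0.3, -1.5]
grip_width: 0.423
```

```bash
python3 - <<'E'
from tray import *
s=st();plan(s,dk(24,70,50),ori(8.94,-7.7));print(np.round(s["joints"],2))
E
```

```text
t 23.1 pos [558.9 365.2 129.8] tray [ 69.8 540.2] F [-0.7 -0.3 -1.5] grip 36.1 tilt 7.7 yawx -80.9
turn [-0.01  0.12  0.15] 0.2 then shift [-20.4 -18.2  78.1] 83.0
[0.39 0.79 1.01 0.03 1.47 1.8 ]
```

Request:
play_rows:
  motion:
    - [[-10.2,-3.7,0],[0,0,0]]
    - [[-10.2,-3.7,0],[0,0,0]]
    - [[0,-1.3,9.7],[0,0,0]]
    - [[0,-1.3,9.8],[0,0,0]]
    - [[0,-1.3,9.8],[0,0,0]]
    - [[0,-1.3,9.8],[0,0,0]]
    - [[0,-1.3,9.8],[0,0,0]]
    - [[0,-1.3,9.8],[0,0,0]]
    - [[0,-1.3,9.8],[0,0,0]]
    - [[0,-1.3,9.8],[0,0,0]]
    - [[0,0,0],[0,0,0]]

```text
time_s: 24.07
eef_pos: [562.7, 382.5, 48.7]
ee_rot: [0.053, 0.758, -0.648, -0.044]
force: [-0.1, 0.2, -1.6]
grip_width: 0.425
```

Request:
play_rows:
  motion:
    - [[0,-0.3,2],[0,0,0]]
    - [[0,-0.3,2],[0,0,0]]
    - [[0,-0.2,1],[0,0,0]]
    - [[0,0,0],[0,0,0]]

```text
time_s: 24.4
eef_pos: [563.8, 383.1, 46.5]
ee_rot: [0.051, 0.758, -0.648, -0.043]
force: [0.2, -0.5, -0.7]
grip_width: 0.42
```

```bash
python3 - <<'E'
from tray import *
s=st();plan(s,dk(24,70,44),ori(8.94,-7.7))
look("w",0,[],"w8");cv2.imwrite("pics/w8c.png",cv2.imread("pics/w8.png")[:,100:540])
E
```

```text
t 24.4 pos [563.8 383.1  46.5] tray [ 74.  558.3] F [ 0.2 -0.5 -0.7] grip 35.8 tilt 7.7 yawx -81.1
turn [-0.02 -0.   -0.01] 0.0 then shift [-3.5 -0.2  2.5] 4.0
t 24.4 [563.8 383.1  46.5] [ 0.0509  0.7583 -0.6485 -0.0435] [0.41 0.9  1.02 0.03 1.35 1.82]
```

View pics/w8c.png

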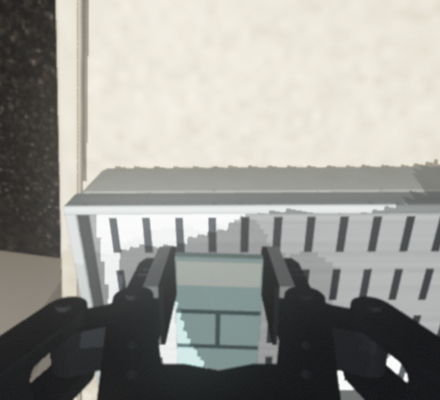

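Request:
play_rows:
  motion:
    - [[0,-0.1,1],[0,0,0]]
    - [[0,-0.1,1],[0,0,0]]
    - [[0,0,0],[0,0,0]]
    - [[0,0,0],[0,0,0]]

```text
time_s: 24.78
eef_pos: [563.7, 383.1, 44.4]
ee_rot: [0.051, 0.758, -0.648, -0.044]
force: [0.3, 0.1, 0.7]
grip_width: 0.424
```

Request:
play_rows:
  motion:
    - [[0,-0.1,1],[0,0,0]]
    - [[0,-0.1,1],[0,0,0]]
    - [[0,0,0],[0,0,0]]
    - [[0,0,0],[0,0,0]]

```text
time_s: 25.12
eef_pos: [563.8, 383.1, 43.9]
ee_rot: [0.051, 0.758, -0.648, -0.043]
force: [-3.8, -2.2, 8.7]
grip_width: 0.424
```

Request:
play_rows:
  motion:
    - [[0,0,0],[0,0,0]]
    - [[0,0,0],[0,0,0]]
    - [[0,0,0],[0,0,0]]
    - [[0,0,0],[0,0,0]]
    - [[0,0,0],[0,0,0]]
    - [[0,0,0],[0,0,0]]
  fingers: 48

```text
time_s: 25.62
eef_pos: [563.7, 383.1, 42.4]
ee_rot: [0.051, 0.758, -0.648, -0.044]
force: [-0.4, -0.4, 1.9]
grip_width: 0.566
```

Request:
play_rows:
  motion:
    - [[0,0,-4],[0,0,0]]
    - [[0,0,-6],[0,0,0]]
    - [[0,0,-10],[0,0,0]]
    - [[0,0,-15],[0,0,0]]
    - [[0,0,-20],[0,0,0]]
    - [[0,0,-20],[0,0,0]]
    - [[0,0,-25],[0,0,0]]
    - [[0,0,-25],[0,0,0]]
    - [[0,0,-25],[0,0,0]]
    - [[0,0,0],[0,0,0]]
    - [[0,0,0],[0,0,0]]

```text
time_s: 26.53
eef_pos: [584.0, 386.3, 193.1]
ee_rot: [0.049, 0.758, -0.649, -0.043]
force: [-0.5, -0.2, -0.8]
grip_width: 0.56
```

```bash
python3 - <<'E'
from tray import *
s=st();plan(s,w(-27,26,160),ori(-2.52,0))
look("w",0,[("chamber_1",48)],"w9");cv2.imwrite("pics/w9c.png",cv2.imread("pics/w9.png")[:,100:640])
E
```

```text
t 26.5 pos [584.  386.3 193.1] tray [ 94.  562.4] F [-0.5 -0.2 -0.8] grip 47.8 tilt 7.5 yawx -81.1
turn [ 7.48 -0.71 11.43] 13.7 then shift [536.4 121.   33.1] 551.0
t 26.5333 [584.  386.3 193.1] [ 0.0495  0.7583 -0.6486 -0.0428] [0.41 0.83 0.76 0.03 1.67 1.82]
chamber_1 [318. 218.] 0.87 [536.8 379.7  48. ]
```

View pics/w9c.png

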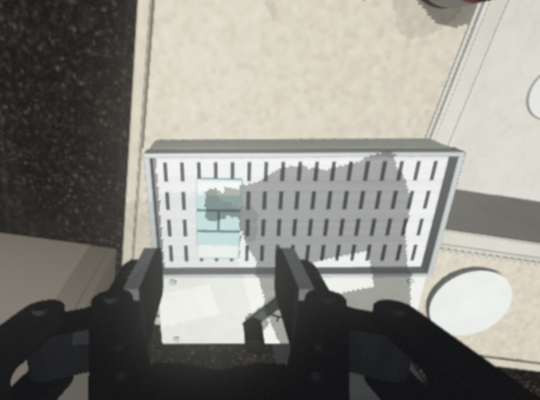

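Chamber 1 lies flat within the lip at (218,218), and the lever is still shut. Next is chamber 2 in the +26 well.

Request:
play_rows:
  motion:
    - [[0,0,0],[1.9,-0.2,2.9]]
    - [[0,0,0],[1.9,-0.2,2.9]]
    - [[0,0,0],[1.9,-0.2,2.8]]
    - [[0,0,0],[1.8,-0.1,2.8]]
    - [[0,0,0],[0,0,0]]
  fingers: 0

```text
time_s: 27.05
eef_pos: [582.4, 386.3, 190.3]
ee_rot: [-0.002, -0.691, 0.723, 0.001]
force: [0.6, 0.1, 0.5]
grip_width: -0.001
```

Request:
play_rows:
  motion:
    - [[26.8,6,1.6],[0,0,0]]
    - [[26.8,6,1.6],[0,0,0]]
    - [[26.8,6,1.6],[0,0,0]]
    - [[26.8,6,1.6],[0,0,0]]
    - [[26.8,6,1.6],[0,0,0]]
    - [[26.8,6,1.6],[0,0,0]]
    - [[26.8,6,1.6],[0,0,0]]
    - [[26.8,6,1.6],[0,0,0]]
    - [[26.8,6,1.6],[0,0,0]]
    - [[26.8,6,1.6],[0,0,0]]
    - [[26.8,6,1.6],[0,0,0]]
    - [[26.8,6,1.6],[0,0,0]]
    - [[26.8,6,1.6],[0,0,0]]
    - [[26.8,6,1.6],[0,0,0]]
    - [[26.8,6,1.6],[0,0,0]]
    - [[26.8,6,1.6],[0,0,0]]
    - [[26.8,6,1.6],[0,0,0]]
    - [[26.8,6,1.6],[0,0,0]]
    - [[26.8,6,1.6],[0,0,0]]
    - [[0,0,0],[0,0,0]]

```text
time_s: 28.72
eef_pos: [446.3, -120.9, 161.1]
ee_rot: [-0.002, -0.691, 0.723, 0.001]
force: [0.3, 0.1, 0.4]
grip_width: 0.002
```

```bash
python3 - <<'E'
from tray import *
s=st();plan(s,w(-27,26,34),ori(-2.52,0))
look("w",0,[("chamber_1",32)],"w10")
for y in (26,-78): print("expect",w(3,y,32).round(1))
E
```

```text
t 28.7 pos [ 446.3 -120.9  161.1] tray [-21.3  49.6] F [0.3 0.1 0.4] grip 0.2 tilt 0.3 yawx -92.6
turn [ 0.29 -0.07 -0.09] 0.3 then shift [ 23.6   5.7 127.1] 129.0
t 28.7167 [ 446.3 -120.9  161.1] [-0.0022 -0.6908  0.723   0.0015] [-0.52  0.25  1.78 -0.    1.12  1.1 ]
chamber_1 [348. 154.] 0.8 [ 474.6 -144.7   32. ]
chamber_1 [484. 155.] 0.55 [ 469.1 -247.6   32. ]
expect [ 469.5 -145.6   32. ]
expect [ 465.  -249.5   32. ]
```

Request:
play_rows:
  motion:
    - [[12,3,15],[0,0,0]]
    - [[11.6,2.7,15],[0,0,0]]
    - [[0,0,18],[0,0,0]]
    - [[0,0,18],[0,0,0]]
    - [[0,0,18],[0,0,0]]
    - [[0,0,18],[0,0,0]]
    - [[0,0,14],[0,0,0]]
    - [[0,0,7],[0,0,0]]
    - [[0,0,4],[0,0,0]]
    - [[0,0,0],[0,0,0]]

```text
time_s: 29.65
eef_pos: [440.2, -140.5, 34.5]
ee_rot: [-0.002, -0.692, 0.722, 0.001]
force: [0.9, -0.1, 0.0]
grip_width: -0.001
```

Request:
play_rows:
  motion:
    - [[0,0,2],[0,0,0]]
    - [[0,0,2],[0,0,0]]
    - [[0,0,1.5],[0,0,0]]
    - [[0,0,1.5],[0,0,0]]
    - [[0,0,1],[0,0,0]]
    - [[0,0,1],[0,0,0]]
    - [[0,0,0],[0,0,0]]
    - [[0,1,0],[0,0,0]]
    - [[0,1,0.5],[0,0,0]]
    - [[0,0,0.5],[0,0,0]]
    - [[0,0,0],[0,0,0]]
    - [[0,0,0],[0,0,0]]

```text
time_s: 30.65
eef_pos: [438.2, -141.1, 24.8]
ee_rot: [-0.002, -0.692, 0.722, 0.0]
force: [0.1, 0.1, 0.1]
grip_width: -0.0
```

```bash
python3 - <<'E'
from tray import *
s=st()
look("w",0,[("chamber_1",32)],"w11");c=cam("wrist",s)
g=cv2.imread("pics/w11.png")
print("expected far edge rows",[proj(c,w(x,26,z)).round(0).tolist() for x,z in ((22.5,48.7),(20.2,52))])
col=int(proj(c,w(21,33,50))[0,0]);print(col,g[60:200:3,col].mean(1).round(0).tolist())
E
```

```text
t 30.6 pos [ 438.2 -141.1   24.8] tray [-28.5  29.1] F [0.1 0.1 0.1] grip -0.0 tilt 0.2 yawx -92.5
t 30.65 [ 438.2 -141.1   24.8] [-1.600e-03 -6.915e-01  7.223e-01  5.000e-04] [-0.57  0.47  1.91 -0.    0.77  1.05]
chamber_1 [585. 194.] 0.93 [ 467.5 -246.5   32. ]
chamber_1 [325. 193.] 0.73 [ 472.1 -144.9   32. ]
expected far edge rows [[[329.0, 157.0]], [[329.0, 165.0]]]
307 [226.0, 218.0, 193.0, 218.0, 210.0, 181.0, 202.0, 220.0, 151.0, 158.0, 145.0, 123.0, 166.0, 177.0, 178.0, 176.0, 176.0, 177.0, 175.0, 174.0, 173.0, 172.0, 171.0, 171.0, 171.0, 171.0, 171.0, 171.0, 173.0, 182.0, 210.0, 224.0, 222.0, 235.0, 236.0, 237.0, 236.0, 236.0, 237.0, 236.0, 236.0, 230.0, 213.0, 214.0, 214.0, 213.0, 213.0]
```

Request:
play_rows:
  motion:
    - [[3,0,0.5],[0,0,0]]
    - [[0,0,0.7],[0,0,0]]
    - [[0,0.5,0.5],[0,0,0]]
    - [[0,0,0],[0,0,0]]
    - [[0,0,0],[0,0,0]]

```text
time_s: 31.17
eef_pos: [437.5, -144.0, 23.0]
ee_rot: [-0.002, -0.692, 0.722, 0.001]
force: [-0.1, 1.1, -0.4]
grip_width: -0.002
```

```bash
cat >> tray.py <<'E'
def edge(yw,name):
    s=st();c=cam("wrist",s);g=ctrl.capture("wrist").astype(float);cv2.imwrite(f"pics/{name}.png",g[:,:,::-1])
    for dy in (-8,8):
        e=[proj(c,w(x,yw+dy,z))[0] for x,z in ((22.5,48.7),(20.2,52))];col=int(e[0][0])
        p=g[:,col-1:col+2,:].mean((1,2));r0=int(e[0][1]);d=np.diff(p[r0-45:r0+25]);i=np.argmax(d[10:]>8)+10
        print("edge exp",e[0].round(0),e[1].round(0),"found row",r0-45+i,p[r0-30:r0+20:2].round(0).tolist())
E
python3 - <<'E'
from tray import *
edge(26,"w12")
E
```

```text
t 31.2 pos [ 437.5 -144.    23. ] tray [-29.1  26.1] F [-0.1  1.1 -0.4] grip -0.2 tilt 0.2 yawx -92.5
edge exp [345. 156.] [345. 165.] found row 154 [165.0, 165.0, 165.0, 164.0, 165.0, 165.0, 164.0, 164.0, 164.0, 164.0, 163.0, 164.0, 165.0, 163.0, 162.0, 177.0, 189.0, 193.0, 220.0, 232.0, 208.0, 222.0, 231.0, 232.0, 231.0]
edge exp [296. 156.] [295. 165.] found row 154 [172.0, 171.0, 171.0, 171.0, 170.0, 171.0, 172.0, 171.0, 170.0, 170.0, 169.0, 168.0, 167.0, 167.0, 163.0, 179.0, 190.0, 197.0, 229.0, 233.0, 210.0, 225.0, 231.0, 231.0, 232.0][ WARN:0@0.705] global loadsave.cpp:1063 imwrite_ Unsupported depth image for selected encoder is fallbacked to CV_8U.
```

Request:
play_rows:
  motion:
    - [[0,0,-5],[0,0,0]]
    - [[0,0,-12],[0,0,0]]
    - [[0,0,-18],[0,0,0]]
    - [[0,0,-20],[0,0,0]]
    - [[0,0,0],[3.2,0,0]]
    - [[0,0,0],[3.2,0,0]]
    - [[0,0,0],[3.2,0,0]]
    - [[0,0,0],[3.2,0,0]]
    - [[0,0,0],[3.2,0,0]]
    - [[0,0,0],[3.2,0,0]]
    - [[0,0,0],[3.2,0,0]]
    - [[0,0,0],[3.2,0,0]]
    - [[0,-6.7,5],[0,0,0]]
    - [[0,-6.7,5],[0,0,0]]
    - [[0,-6.7,5],[0,0,0]]
    - [[0,-6.7,5],[0,0,0]]
    - [[0,0,0],[0,0,0]]
    - [[0,0,0],[0,0,0]]
  fingers: 56

```text
time_s: 32.72
eef_pos: [471.0, -145.1, 71.3]
ee_rot: [0.152, -0.675, 0.704, -0.159]
force: [-0.1, 0.1, -0.1]
grip_width: 0.652
```

```bash
python3 - <<'E'
from tray import *
s=st();plan(s,grasp(26),rot(s));print(np.round(s["joints"],2))
E
```

```text
t 32.7 pos [ 471.  -145.1   71.3] tray [ 4.4 26.6] F [-0.1  0.1 -0.1] grip 55.7 tilt 25.4 yawx -92.4
turn [0. 0. 0.] 0.0 then shift [ 0.5  0.4 34.4] 34.0
[-0.67  0.3   2.1   0.62  0.45  0.42]
```

Request:
play_rows:
  motion:
    - [[0.5,0.4,5],[0,0,0]]
    - [[0,0,6],[0,0,0]]
    - [[0,0,6],[0,0,0]]
    - [[0,0,6],[0,0,0]]
    - [[0,0,6],[0,0,0]]
    - [[0,0,5],[0,0,0]]
    - [[0,0,0],[0,0,0]]
    - [[0,0,0],[0,0,0]]

```text
time_s: 33.38
eef_pos: [484.6, -146.5, 40.3]
ee_rot: [0.152, -0.675, 0.705, -0.159]
force: [-0.2, -0.7, -0.6]
grip_width: 0.653
```

Request:
play_rows:
  motion:
    - [[0,0,0],[0,0,0]]
    - [[0,0,0],[0,0,0]]
    - [[0,0,0],[0,0,0]]
    - [[0,0,0],[0,0,0]]
    - [[0,0,0],[0,0,0]]
    - [[0,0,0],[0,0,0]]
    - [[0,0,0],[0,0,0]]
    - [[0,0,0],[0,0,0]]
  fingers: 30
  squeeze: 40

```text
time_s: 34.05
eef_pos: [484.8, -146.7, 40.8]
ee_rot: [0.152, -0.675, 0.704, -0.16]
force: [-0.9, 1.5, 4.6]
grip_width: 0.427
```

Request:
play_rows:
  motion:
    - [[0,-2.6,-4.1],[0,0,0]]
    - [[0,-2.6,-4.1],[0,0,0]]
    - [[0,-2.6,-4.1],[0,0,0]]
    - [[0,-2.6,-4.1],[0,0,0]]
    - [[0,-2.6,-4.1],[0,0,0]]
    - [[0,-2.6,-4.1],[0,0,0]]
    - [[0,-2.6,-4.1],[0,0,0]]
    - [[0,-2.6,-4.1],[0,0,0]]
    - [[0,-4.3,-9],[0,0,0]]
    - [[0,-4.3,-9],[0,0,0]]
    - [[0,-4.3,-9],[0,0,0]]
    - [[0,-4.3,-9],[0,0,0]]
    - [[0,-4.3,-9],[0,0,0]]
    - [[0,-4.3,-9],[0,0,0]]
    - [[0,-4.3,-9],[0,0,0]]
    - [[0,0,0],[0,0,0]]
    - [[0,0,0],[0,0,0]]

```text
time_s: 35.47
eef_pos: [489.5, -146.6, 149.3]
ee_rot: [0.152, -0.675, 0.704, -0.16]
force: [0.4, -0.3, -0.3]
grip_width: 0.423
```

```bash
python3 - <<'E'
from tray import *
s=st();look("w",0,[("chamber_1",32)],"w13");plan(s,dk(24,0,130),ori(8.94,-9.6))
E
```

```text
t 35.5 pos [ 489.5 -146.6  149.3] tray [23.  25.8] F [ 0.4 -0.3 -0.3] grip 36.2 tilt 25.5 yawx -92.5
t 35.4667 [ 489.5 -146.6  149.3] [ 0.1517 -0.6747  0.7044 -0.1599] [-0.65  0.18  1.98  0.41  0.65  0.68]
chamber_1 [318. 305.] 0.68 [ 459.5 -144.7   32. ]
chamber_1 [452. 270.] 0.64 [ 480.9 -247.    32. ]
turn [-34.93  -1.72 -11.48] 36.8 then shift [-445.2 -156.6   -7. ] 472.0
```

Request:
play_rows:
  motion:
    - [[0,0,0],[-5,-0.25,-1.65]]
    - [[0,0,0],[-5,-0.25,-1.65]]
    - [[0,0,0],[-5,-0.25,-1.65]]
    - [[0,0,0],[-5,-0.25,-1.65]]
    - [[0,0,0],[-5,-0.25,-1.65]]
    - [[0,0,0],[-5,-0.25,-1.6]]
    - [[0,0,0],[-5,-0.25,-1.6]]
    - [[0,0,0],[0,0,0]]

```text
time_s: 36.23
eef_pos: [490.4, -146.3, 147.6]
ee_rot: [0.065, 0.758, -0.647, -0.057]
force: [-0.2, -1.1, 0.2]
grip_width: 0.42
```

Request:
play_rows:
  motion:
    - [[-22.3,-7.8,-0.4],[0,0,0]]
    - [[-22.3,-7.8,-0.4],[0,0,0]]
    - [[-22.3,-7.8,-0.4],[0,0,0]]
    - [[-22.3,-7.8,-0.4],[0,0,0]]
    - [[-22.3,-7.8,-0.4],[0,0,0]]
    - [[-22.3,-7.8,-0.4],[0,0,0]]
    - [[-22.3,-7.8,-0.4],[0,0,0]]
    - [[-22.3,-7.8,-0.4],[0,0,0]]
    - [[-22.3,-7.8,-0.4],[0,0,0]]
    - [[-22.3,-7.8,-0.4],[0,0,0]]
    - [[-22.3,-7.8,-0.4],[0,0,0]]
    - [[-22.3,-7.8,-0.4],[0,0,0]]
    - [[-22.3,-7.8,-0.4],[0,0,0]]
    - [[-22.3,-7.8,-0.4],[0,0,0]]
    - [[-22.3,-7.8,-0.4],[0,0,0]]
    - [[-22.3,-7.8,-0.4],[0,0,0]]
    - [[-22.3,-7.8,-0.4],[0,0,0]]
    - [[-22.3,-7.8,-0.4],[0,0,0]]
    - [[-22.3,-7.8,-0.4],[0,0,0]]
    - [[0,0,0],[0,0,0]]

```text
time_s: 37.9
eef_pos: [569.0, 298.1, 130.7]
ee_rot: [0.063, 0.758, -0.647, -0.056]
force: [-0.4, -0.5, -0.2]
grip_width: 0.426
```

```bash
python3 - <<'E'
from tray import *
s=st();plan(s,dk(24,0,130),ori(8.94,-9.6));plan(s,dk(24,0,50),ori(8.94,-9.6))
look("w",0,[("chamber_1",48)],"w14");print("c1 expected",dk(-6,70,48))
E
```

```text
t 37.9 pos [569.  298.1 130.7] tray [ 82.8 473.6] F [-0.4 -0.5 -0.2] grip 36.3 tilt 9.7 yawx -81.0
turn [0.05 0.18 0.13] 0.2 then shift [-18.2  -8.   -0.6] 20.0
turn [0.05 0.18 0.13] 0.2 then shift [-18.2 -21.4  78.3] 83.0
t 37.9 [569.  298.1 130.7] [ 0.0629  0.758  -0.6468 -0.0559] [0.29 0.75 1.08 0.03 1.48 1.7 ]
chamber_1 [192. 212.] 0.96 [539.2 379.4  48. ]
chamber_1 [318. 308.] 0.94 [471.5 283.2  48. ]
c1 expected [533.53465298 381.84401586  48.        ]
```

Request:
play_rows:
  motion:
    - [[-9.1,-4,0],[0,0,0]]
    - [[-9.1,-4,0],[0,0,0]]
    - [[0,-1.7,9.8],[0,0,0]]
    - [[0,-1.7,9.8],[0,0,0]]
    - [[0,-1.7,9.8],[0,0,0]]
    - [[0,-1.7,9.8],[0,0,0]]
    - [[0,-1.7,9.8],[0,0,0]]
    - [[0,-1.7,9.8],[0,0,0]]
    - [[0,-1.7,9.8],[0,0,0]]
    - [[0,-1.7,9.8],[0,0,0]]
    - [[0,0,0],[0,0,0]]
    - [[0,0,0],[0,0,0]]

```text
time_s: 39.0
eef_pos: [574.5, 314.1, 50.5]
ee_rot: [0.064, 0.757, -0.648, -0.056]
force: [0.5, -0.1, -0.9]
grip_width: 0.424
```

Request:
play_rows:
  motion:
    - [[0,-0.3,2],[0,0,0]]
    - [[0,-0.3,2],[0,0,0]]
    - [[0,0,0],[0,0,0]]
    - [[0,0,0],[0,0,0]]

```text
time_s: 39.33
eef_pos: [574.6, 314.1, 47.2]
ee_rot: [0.064, 0.757, -0.648, -0.055]
force: [1.0, -0.8, 0.8]
grip_width: 0.424
```

Request:
play_rows:
  motion:
    - [[0,-0.2,1],[0,0,0]]
    - [[0,-0.2,1],[0,0,0]]
    - [[0,0,0],[0,0,0]]
    - [[0,0,0],[0,0,0]]

```text
time_s: 39.67
eef_pos: [574.6, 314.1, 44.9]
ee_rot: [0.064, 0.757, -0.648, -0.055]
force: [0.2, 0.3, -0.1]
grip_width: 0.427
```

Request:
play_rows:
  motion:
    - [[0,-0.2,1],[0,0,0]]
    - [[0,0,0],[0,0,0]]
    - [[0,0,0],[0,0,0]]

```text
time_s: 39.92
eef_pos: [574.8, 314.2, 44.3]
ee_rot: [0.064, 0.757, -0.648, -0.055]
force: [-1.0, -0.7, 2.8]
grip_width: 0.424
```

Request:
play_rows:
  motion:
    - [[0,0,0],[0,0,0]]
    - [[0,0,0],[0,0,0]]
    - [[0,0,0],[0,0,0]]
    - [[0,0,0],[0,0,0]]
    - [[0,0,0],[0,0,0]]
    - [[0,0,0],[0,0,0]]
  fingers: 48

```text
time_s: 40.42
eef_pos: [574.6, 314.1, 43.8]
ee_rot: [0.064, 0.757, -0.648, -0.055]
force: [0.1, -0.7, -1.0]
grip_width: 0.56
```

Request:
play_rows:
  motion:
    - [[0,0,-4],[0,0,0]]
    - [[0,0,-6],[0,0,0]]
    - [[0,0,-10],[0,0,0]]
    - [[0,0,-15],[0,0,0]]
    - [[0,0,-20],[0,0,0]]
    - [[0,0,-20],[0,0,0]]
    - [[0,0,-25],[0,0,0]]
    - [[0,0,-25],[0,0,0]]
    - [[0,0,-25],[0,0,0]]
    - [[0,0,0],[0,0,0]]
    - [[0,0,0],[0,0,0]]

```text
time_s: 41.33
eef_pos: [600.2, 318.1, 193.8]
ee_rot: [0.062, 0.757, -0.648, -0.054]
force: [0.8, 0.7, -0.2]
grip_width: 0.563
```

```bash
python3 - <<'E'
from tray import *
s=st();plan(s,w(-27,-78,160),ori(-2.52,0))
look("w",0,[("chamber_1",48),("damper_knob",89)],"w15")
for x in ((-6,70,48),(-6,0,48)): print("exp",dk(*x).round(1))
cv2.imwrite("pics/w15c.png",cv2.imread("pics/w15.png")[:,60:600])
E
```

```text
t 41.3 pos [600.2 318.1 193.8] tray [113.2 494.9] F [ 0.8  0.7 -0.2] grip 48.0 tilt 9.5 yawx -81.1
turn [ 9.46 -0.87 11.41] 14.8 then shift [572.9 140.2  33.8] 591.0
t 41.3333 [600.2 318.1 193.8] [ 0.0624  0.7573 -0.6478 -0.0543] [0.31 0.8  0.83 0.03 1.68 1.72]
chamber_1 [236. 215.] 0.84 [538.9 381.5  48. ]
chamber_1 [318. 213.] 0.65 [551.3 311.   48. ]
damper_knob [283. 316.] 0.8 [470.1 329.   89. ]
exp [533.5 381.8  48. ]
exp [544.4 312.7  48. ]
```

View pics/w15c.png

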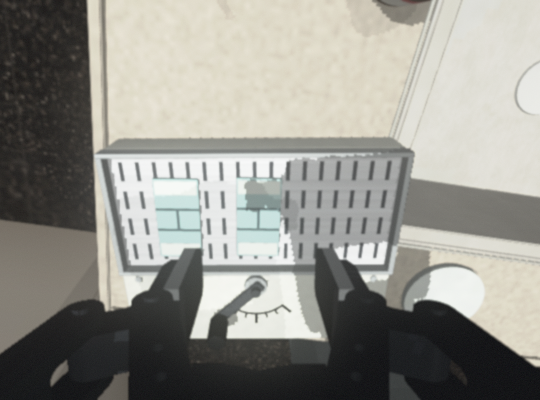

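Both chambers lie flat side by side at (177,217) and (258,217), and the lever is still shut. The last one is in the -78 well.

Request:
play_rows:
  motion:
    - [[0,0,0],[2.4,-0.2,2.9]]
    - [[0,0,0],[2.4,-0.2,2.9]]
    - [[0,0,0],[2.4,-0.2,2.8]]
    - [[0,0,0],[2.3,-0.2,2.8]]
    - [[0,0,0],[0,0,0]]
  fingers: 0

```text
time_s: 41.9
eef_pos: [598.5, 318.1, 191.4]
ee_rot: [-0.002, -0.691, 0.723, 0.0]
force: [-0.0, -0.9, 0.7]
grip_width: -0.005
```

Request:
play_rows:
  motion:
    - [[28.5,7,1.6],[0,0,0]]
    - [[28.5,7,1.6],[0,0,0]]
    - [[28.5,7,1.6],[0,0,0]]
    - [[28.5,7,1.6],[0,0,0]]
    - [[28.5,7,1.6],[0,0,0]]
    - [[28.5,7,1.6],[0,0,0]]
    - [[28.5,7,1.6],[0,0,0]]
    - [[28.5,7,1.6],[0,0,0]]
    - [[28.5,7,1.6],[0,0,0]]
    - [[28.5,7,1.6],[0,0,0]]
    - [[28.5,7,1.6],[0,0,0]]
    - [[28.5,7,1.6],[0,0,0]]
    - [[28.5,7,1.6],[0,0,0]]
    - [[28.5,7,1.6],[0,0,0]]
    - [[28.5,7,1.6],[0,0,0]]
    - [[28.5,7,1.6],[0,0,0]]
    - [[28.5,7,1.6],[0,0,0]]
    - [[28.5,7,1.6],[0,0,0]]
    - [[28.5,7,1.6],[0,0,0]]
    - [[0,0,0],[0,0,0]]

```text
time_s: 43.57
eef_pos: [441.7, -221.1, 162.3]
ee_rot: [-0.002, -0.691, 0.723, 0.001]
force: [-0.1, 0.1, -0.0]
grip_width: -0.0
```

```bash
python3 - <<'E'
from tray import *
s=st();plan(s,w(-28,-78,34),ori(-2.52,0))
look("w",0,[("chamber_1",32)],"w16");print("expect",w(3,-78,32).round(1))
E
```

```text
t 43.6 pos [ 441.7 -221.1  162.3] tray [-21.5 -50.7] F [-0.1  0.1 -0. ] grip -0.0 tilt 0.3 yawx -92.6
turn [ 0.27 -0.09 -0.12] 0.3 then shift [ 27.3   6.5 128.3] 131.0
t 43.5667 [ 441.7 -221.1  162.3] [-0.0022 -0.6906  0.7232  0.0011] [-0.7   0.31  1.69 -0.    1.14  0.92]
chamber_1 [352. 155.] 0.89 [ 468.7 -247.7   32. ]
expect [ 465.  -249.5   32. ]
```

Request:
play_rows:
  motion:
    - [[15,3.3,15],[0,0,0]]
    - [[14.5,3.2,15],[0,0,0]]
    - [[0,0,18],[0,0,0]]
    - [[0,0,18],[0,0,0]]
    - [[0,0,18],[0,0,0]]
    - [[0,0,18],[0,0,0]]
    - [[0,0,14],[0,0,0]]
    - [[0,0,7],[0,0,0]]
    - [[0,0,4],[0,0,0]]
    - [[0,0,0],[0,0,0]]

```text
time_s: 44.5
eef_pos: [435.0, -246.2, 35.8]
ee_rot: [-0.002, -0.692, 0.722, 0.001]
force: [0.8, 0.1, 0.5]
grip_width: 0.003
```

```bash
python3 - <<'E'
from tray import *
s=st();plan(s,w(-28,-78,34),ori(-2.52,0))
E
```

```text
t 44.5 pos [ 435.  -246.2   35.8] tray [-27.1 -76. ] F [0.8 0.1 0.5] grip 0.3 tilt 0.2 yawx -92.4
turn [ 0.2  -0.09  0.08] 0.2 then shift [2.  0.9 1.8] 3.0
```

Request:
play_rows:
  motion:
    - [[2,0,2],[0,0,0]]
    - [[0,0,2],[0,0,0]]
    - [[0,0,2],[0,0,0]]
    - [[0,0,1.5],[0,0,0]]
    - [[0,0,1.5],[0,0,0]]
    - [[0,0,1],[0,0,0]]
    - [[0,0,1],[0,0,0]]
    - [[0,0,0],[0,0,0]]
    - [[0,1,0],[0,0,0]]
    - [[0,1,0.7],[0,0,0]]
    - [[0,0,0.8],[0,0,0]]
    - [[0,0,0],[0,0,0]]
    - [[0,0,0],[0,0,0]]

```text
time_s: 45.58
eef_pos: [432.7, -248.7, 23.6]
ee_rot: [-0.002, -0.691, 0.722, 0.0]
force: [0.8, -0.3, 0.2]
grip_width: 0.001
```

```bash
python3 - 2>/dev/null <<'E'
from tray import *
edge(-78,"w17")
E
```

```text
t 45.6 pos [ 432.7 -248.7   23.6] tray [-29.2 -78.7] F [ 0.8 -0.3  0.2] grip 0.1 tilt 0.2 yawx -92.5
edge exp [342. 155.] [343. 164.] found row 155 [173.0, 171.0, 171.0, 171.0, 172.0, 172.0, 171.0, 170.0, 171.0, 171.0, 171.0, 170.0, 170.0, 170.0, 169.0, 157.0, 193.0, 198.0, 210.0, 240.0, 220.0, 220.0, 235.0, 235.0, 236.0]
edge exp [293. 155.] [293. 164.] found row 155 [178.0, 177.0, 177.0, 177.0, 176.0, 178.0, 178.0, 176.0, 176.0, 175.0, 175.0, 174.0, 173.0, 174.0, 173.0, 160.0, 192.0, 201.0, 217.0, 240.0, 217.0, 224.0, 235.0, 236.0, 236.0]
```

Fully tipped. Same grasp approach as before.

Request:
play_rows:
  motion:
    - [[0,0,-5],[0,0,0]]
    - [[0,0,-12],[0,0,0]]
    - [[0,0,-18],[0,0,0]]
    - [[0,0,-20],[0,0,0]]
    - [[0,0,0],[3.2,0,0]]
    - [[0,0,0],[3.2,0,0]]
    - [[0,0,0],[3.2,0,0]]
    - [[0,0,0],[3.2,0,0]]
    - [[0,0,0],[3.2,0,0]]
    - [[0,0,0],[3.2,0,0]]
    - [[0,0,0],[3.2,0,0]]
    - [[0,0,0],[3.2,0,0]]
    - [[0,-6.7,5],[0,0,0]]
    - [[0,-6.7,5],[0,0,0]]
    - [[0,-6.7,5],[0,0,0]]
    - [[0,-6.7,5],[0,0,0]]
    - [[0,0,0],[0,0,0]]
    - [[0,0,0],[0,0,0]]
  fingers: 56

```text
time_s: 47.13
eef_pos: [466.3, -249.6, 71.8]
ee_rot: [0.151, -0.675, 0.704, -0.16]
force: [-0.2, 0.5, -1.1]
grip_width: 0.652
```

```bash
python3 - <<'E'
from tray import *
s=st();plan(s,grasp(-78),rot(s));print(np.round(s["joints"],2))
E
```

```text
t 47.1 pos [ 466.3 -249.6   71.8] tray [  4.4 -78.1] F [-0.2  0.5 -1.1] grip 55.7 tilt 25.4 yawx -92.4
turn [0. 0. 0.] 0.0 then shift [-0.2  0.6 35. ] 35.0
[-0.87  0.38  1.97  0.62  0.57  0.25]
```

Request:
play_rows:
  motion:
    - [[-0.2,0.6,5],[0,0,0]]
    - [[0,0,6],[0,0,0]]
    - [[0,0,6],[0,0,0]]
    - [[0,0,6],[0,0,0]]
    - [[0,0,6],[0,0,0]]
    - [[0,0,5.5],[0,0,0]]
    - [[0,0,0],[0,0,0]]
    - [[0,0,0],[0,0,0]]

```text
time_s: 47.8
eef_pos: [479.9, -250.4, 40.3]
ee_rot: [0.152, -0.675, 0.705, -0.159]
force: [-0.8, -0.5, -0.6]
grip_width: 0.655
```

Request:
play_rows:
  motion:
    - [[0,0,0],[0,0,0]]
    - [[0,0,0],[0,0,0]]
    - [[0,0,0],[0,0,0]]
    - [[0,0,0],[0,0,0]]
    - [[0,0,0],[0,0,0]]
    - [[0,0,0],[0,0,0]]
    - [[0,0,0],[0,0,0]]
    - [[0,0,0],[0,0,0]]
  fingers: 30
  squeeze: 40

```text
time_s: 48.47
eef_pos: [480.1, -250.7, 40.9]
ee_rot: [0.151, -0.675, 0.704, -0.16]
force: [-0.1, -0.7, 3.6]
grip_width: 0.428
```

Request:
play_rows:
  motion:
    - [[0,-2.6,-4.1],[0,0,0]]
    - [[0,-2.6,-4.1],[0,0,0]]
    - [[0,-2.6,-4.1],[0,0,0]]
    - [[0,-2.6,-4.1],[0,0,0]]
    - [[0,-2.6,-4.1],[0,0,0]]
    - [[0,-2.6,-4.1],[0,0,0]]
    - [[0,-2.6,-4.1],[0,0,0]]
    - [[0,-2.6,-4.1],[0,0,0]]
    - [[0,-4.3,-9],[0,0,0]]
    - [[0,-4.3,-9],[0,0,0]]
    - [[0,-4.3,-9],[0,0,0]]
    - [[0,-4.3,-9],[0,0,0]]
    - [[0,-4.3,-9],[0,0,0]]
    - [[0,-4.3,-9],[0,0,0]]
    - [[0,-4.3,-9],[0,0,0]]
    - [[0,0,0],[0,0,0]]
    - [[0,0,0],[0,0,0]]

```text
time_s: 49.88
eef_pos: [484.8, -250.6, 149.5]
ee_rot: [0.151, -0.675, 0.704, -0.16]
force: [-0.5, 0.4, -0.9]
grip_width: 0.424
```

```bash
python3 - <<'E'
from tray import *
s=st();look("w",0,[("chamber_1",32)],"w18");plan(s,dk(24,-68,130),ori(8.94,-9.6))
E
```

```text
t 49.9 pos [ 484.8 -250.6  149.5] tray [ 22.9 -78.3] F [-0.5  0.4 -0.9] grip 36.2 tilt 25.5 yawx -92.5
t 49.8833 [ 484.8 -250.6  149.5] [ 0.1515 -0.6747  0.7044 -0.1603] [-0.84  0.27  1.86  0.47  0.74  0.47]
chamber_1 [315. 306.] 0.61 [ 454.6 -246.5   32. ]
turn [-34.95  -1.77 -11.49] 36.8 then shift [-479.2 -177.2  -10.2] 511.0
```

Request:
play_rows:
  motion:
    - [[0,0,0],[-5,-0.25,-1.65]]
    - [[0,0,0],[-5,-0.25,-1.65]]
    - [[0,0,0],[-5,-0.25,-1.65]]
    - [[0,0,0],[-5,-0.25,-1.65]]
    - [[0,0,0],[-5,-0.25,-1.65]]
    - [[0,0,0],[-5,-0.25,-1.6]]
    - [[0,0,0],[-5,-0.25,-1.6]]
    - [[0,0,0],[0,0,0]]

```text
time_s: 50.65
eef_pos: [485.7, -249.9, 147.6]
ee_rot: [0.065, 0.758, -0.647, -0.057]
force: [0.6, -0.4, 0.6]
grip_width: 0.423
```

Request:
play_rows:
  motion:
    - [[-24,-8.9,-0.5],[0,0,0]]
    - [[-24,-8.9,-0.5],[0,0,0]]
    - [[-24,-8.9,-0.5],[0,0,0]]
    - [[-24,-8.9,-0.5],[0,0,0]]
    - [[-24,-8.9,-0.5],[0,0,0]]
    - [[-24,-8.9,-0.5],[0,0,0]]
    - [[-24,-8.9,-0.5],[0,0,0]]
    - [[-24,-8.9,-0.5],[0,0,0]]
    - [[-24,-8.9,-0.5],[0,0,0]]
    - [[-24,-8.9,-0.5],[0,0,0]]
    - [[-24,-8.9,-0.5],[0,0,0]]
    - [[-24,-8.9,-0.5],[0,0,0]]
    - [[-24,-8.9,-0.5],[0,0,0]]
    - [[-24,-8.9,-0.5],[0,0,0]]
    - [[-24,-8.9,-0.5],[0,0,0]]
    - [[-24,-8.9,-0.5],[0,0,0]]
    - [[-24,-8.9,-0.5],[0,0,0]]
    - [[-24,-8.9,-0.5],[0,0,0]]
    - [[-23,-8.5,-0.5],[0,0,0]]
    - [[0,0,0],[0,0,0]]

```text
time_s: 52.32
eef_pos: [579.9, 228.5, 129.0]
ee_rot: [0.063, 0.758, -0.647, -0.056]
force: [-0.0, -0.1, -0.4]
grip_width: 0.427
```

```bash
python3 - <<'E'
from tray import *
s=st();plan(s,dk(24,-68,130),ori(8.94,-9.6))
look("w",0,[("chamber_1",48)],"w19")
E
```

```text
t 52.3 pos [579.9 228.5 129. ] tray [ 96.8 404.5] F [-0.  -0.1 -0.4] grip 36.4 tilt 9.6 yawx -81.0
turn [0.04 0.15 0.12] 0.2 then shift [-20.7  -7.8  -2.3] 22.0
t 52.3167 [579.9 228.5 129. ] [ 0.063   0.758  -0.6468 -0.0557] [0.18 0.71 1.16 0.01 1.44 1.6 ]
chamber_1 [ 86. 214.] 0.97 [538.9 378.2  48. ]
chamber_1 [316. 305.] 0.78 [486.5 215.7  48. ]
chamber_1 [189. 209.] 0.73 [553.  311.1  48. ]
chamber_1 [155. 197.] 0.36 [558.3 332.4  48. ]
```

Request:
play_rows:
  motion:
    - [[-10.3,-3.9,0],[0,0,0]]
    - [[-10.3,-3.9,0],[0,0,0]]
    - [[0,-1.7,9.8],[0,0,0]]
    - [[0,-1.7,9.8],[0,0,0]]
    - [[0,-1.7,9.8],[0,0,0]]
    - [[0,-1.7,9.8],[0,0,0]]
    - [[0,-1.7,9.8],[0,0,0]]
    - [[0,-1.7,9.8],[0,0,0]]
    - [[0,-1.7,9.8],[0,0,0]]
    - [[0,-1.5,8],[0,0,0]]
    - [[0,0,0],[0,0,0]]
    - [[0,0,0],[0,0,0]]

```text
time_s: 53.42
eef_pos: [584.9, 246.5, 50.7]
ee_rot: [0.064, 0.757, -0.648, -0.055]
force: [0.2, 0.2, 0.2]
grip_width: 0.425
```

Request:
play_rows:
  motion:
    - [[0,-0.3,2],[0,0,0]]
    - [[0,-0.3,2],[0,0,0]]
    - [[0,0,0],[0,0,0]]
    - [[0,0,0],[0,0,0]]

```text
time_s: 53.75
eef_pos: [585.0, 246.6, 47.1]
ee_rot: [0.064, 0.757, -0.648, -0.055]
force: [0.1, 0.3, -0.5]
grip_width: 0.425
```

Request:
play_rows:
  motion:
    - [[0,-0.2,1],[0,0,0]]
    - [[0,-0.2,1],[0,0,0]]
    - [[0,0,0],[0,0,0]]
    - [[0,0,0],[0,0,0]]

```text
time_s: 54.08
eef_pos: [585.0, 246.6, 44.9]
ee_rot: [0.064, 0.757, -0.648, -0.055]
force: [-0.1, 0.1, -0.0]
grip_width: 0.423
```

Request:
play_rows:
  motion:
    - [[0,-0.2,1],[0,0,0]]
    - [[0,0,0],[0,0,0]]
    - [[0,0,0],[0,0,0]]

```text
time_s: 54.33
eef_pos: [585.2, 246.6, 44.3]
ee_rot: [0.064, 0.757, -0.648, -0.055]
force: [-1.0, 0.1, 4.6]
grip_width: 0.427
```

Request:
play_rows:
  motion:
    - [[0,0,0],[0,0,0]]
    - [[0,0,0],[0,0,0]]
    - [[0,0,0],[0,0,0]]
    - [[0,0,0],[0,0,0]]
    - [[0,0,0],[0,0,0]]
    - [[0,0,0],[0,0,0]]
  fingers: 48

```text
time_s: 54.83
eef_pos: [585.0, 246.6, 43.8]
ee_rot: [0.064, 0.757, -0.648, -0.055]
force: [0.0, -0.5, -0.1]
grip_width: 0.562
```

Request:
play_rows:
  motion:
    - [[0,0,-4],[0,0,0]]
    - [[0,0,-6],[0,0,0]]
    - [[0,0,-10],[0,0,0]]
    - [[0,0,-15],[0,0,0]]
    - [[0,0,-20],[0,0,0]]
    - [[0,0,-20],[0,0,0]]
    - [[0,0,-25],[0,0,0]]
    - [[0,0,-25],[0,0,0]]
    - [[0,0,-25],[0,0,0]]
    - [[0,0,0],[2.4,0,0]]
    - [[0,0,0],[2.4,0,0]]
    - [[0,0,0],[2.4,0,0]]
    - [[0,0,0],[2.3,0,0]]
    - [[0,0,0],[0,0,0]]
    - [[0,0,0],[0,0,0]]

```text
time_s: 56.08
eef_pos: [609.9, 250.5, 193.0]
ee_rot: [0.001, 0.76, -0.65, -0.001]
force: [0.6, -0.2, 0.2]
grip_width: 0.564
```

```bash
python3 - <<'E'
from tray import *
s=st();print("above knob");plan(s,np.r_[438.7,331.6,150],ori(8.94,0))
look("w",0,[("chamber_1",48),("damper_knob",89)],"w20")
im=ctrl.capture("top");cv2.imwrite("pics/top20.png",im[:,:,::-1]);print("top",[(np.round(np.array(d["position"])*[640,400]),round(d["p"],2)) for d in ctrl.spot_in("top","chamber_1")])
cv2.imwrite("pics/w20c.png",cv2.imread("pics/w20.png")[:,20:560])
E
```

```text
t 56.1 pos [609.9 250.5 193. ] tray [125.8 427.8] F [ 0.6 -0.2  0.2] grip 48.1 tilt 0.2 yawx -81.1
above knob
turn [ 0.17  0.01 -0.04] 0.2 then shift [-106.7  156.5   43. ] 194.0
t 56.0833 [609.9 250.5 193. ] [ 0.0011  0.7598 -0.6501 -0.0011] [0.21 0.65 1.09 0.   1.41 1.63]
chamber_1 [158. 245.] 0.95 [537.2 379.5  48. ]
chamber_1 [315. 244.] 0.71 [559.1 245.5  48. ]
chamber_1 [236. 228.] 0.64 [563.2 314.7  48. ]
chamber_1 [268. 246.] 0.22 [550.9 286.1  48. ]
damper_knob [185. 380.] 0.61 [438.4 336.5  89. ]
top [(array([213., 178.]), 0.76), (array([237., 177.]), 0.54), (array([467., 193.]), 0.46)]
```

View pics/w20c.png

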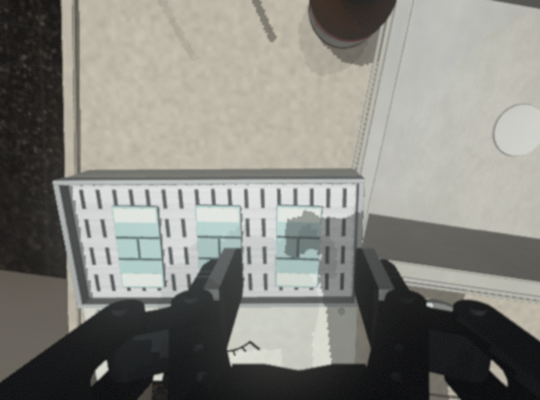

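Three chambers lie flat on the deck at crop (137,247), (218,240) and (298,247), and the tray is empty. Next I'll go above the knob and check that it is still shut.

Request:
play_rows:
  motion:
    - [[-10.7,15.7,4.3],[0,0,0]]
    - [[-10.7,15.7,4.3],[0,0,0]]
    - [[-10.7,15.7,4.3],[0,0,0]]
    - [[-10.7,15.7,4.3],[0,0,0]]
    - [[-10.7,15.7,4.3],[0,0,0]]
    - [[-10.7,15.7,4.3],[0,0,0]]
    - [[-10.7,15.7,4.3],[0,0,0]]
    - [[-10.7,15.7,4.3],[0,0,0]]
    - [[-10.7,15.7,4.3],[0,0,0]]
    - [[-10.7,15.2,4.3],[0,0,0]]
    - [[0,0,0],[0,0,0]]
    - [[0,0,0],[0,0,0]]
  fingers: 52
  squeeze: 20

```text
time_s: 57.33
eef_pos: [438.5, 332.2, 149.4]
ee_rot: [0.001, 0.76, -0.65, -0.001]
force: [-0.3, 0.0, -0.3]
grip_width: 0.605
```

```bash
python3 - <<'E'
from tray import *
s=st();plan(s,np.r_[438.7,331.6,66],ori(8.94,0))
look("w",0,[("chamber_1",48),("damper_knob",89)],"w21")
c=cam("wrist",s);print("knob top exp",proj(c,[438.7,331.6,89]))
cv2.imwrite("pics/w21c.png",cv2.imread("pics/w21.png"))
E
```

```text
t 57.3 pos [438.5 332.2 149.4] tray [-49. 502.] F [-0.3  0.  -0.3] grip 51.7 tilt 0.2 yawx -81.0
turn [ 0.19 -0.    0.02] 0.2 then shift [ 0.7 -0.1 83.4] 83.0
t 57.3333 [438.5 332.2 149.4] [ 0.0013  0.7602 -0.6497 -0.0011] [0.43 0.44 1.53 0.   1.17 1.85]
chamber_1 [380.  51.] 0.94 [542.2 309.3  48. ]
chamber_1 [270.  52.] 0.84 [530.6 378.   48. ]
chamber_1 [484.  52.] 0.58 [551.9 244.2  48. ]
damper_knob [333. 194.] 0.85 [456.  326.7  89. ]
knob top exp [[320.04582987 219.9713659 ]]
```

View pics/w21c.png

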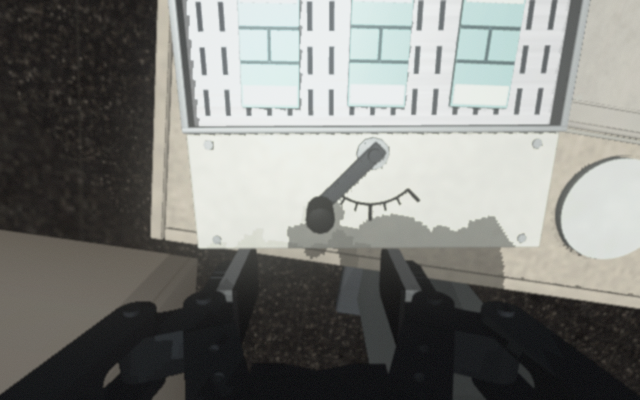

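Request:
play_rows:
  motion:
    - [[0.7,0,10],[0,0,0]]
    - [[0,0,15],[0,0,0]]
    - [[0,0,15],[0,0,0]]
    - [[0,0,15],[0,0,0]]
    - [[0,0,12],[0,0,0]]
    - [[0,0,10],[0,0,0]]
    - [[0,0,6],[0,0,0]]
    - [[0,0,0],[0,0,0]]

```text
time_s: 58.15
eef_pos: [438.2, 330.8, 64.9]
ee_rot: [0.002, 0.76, -0.65, -0.002]
force: [-0.2, 0.4, 0.4]
grip_width: 0.612
```

Request:
play_rows:
  motion:
    - [[0,0,0],[0,0,0]]
    - [[0,0,0],[0,0,0]]
    - [[0,0,0],[0,0,0]]
    - [[0,0,0],[0,0,0]]
    - [[0,0,0],[0,0,0]]
    - [[0,0,0],[0,0,0]]
    - [[0,0,0],[0,0,0]]
    - [[0,0,0],[0,0,0]]
    - [[0,0,0],[0,0,0]]
    - [[0,0,0],[0,0,0]]
  fingers: 10

```text
time_s: 58.98
eef_pos: [438.9, 331.5, 66.9]
ee_rot: [0.001, 0.76, -0.65, -0.001]
force: [-0.3, 0.4, 6.1]
grip_width: 0.2
```

Request:
play_rows:
  motion:
    - [[3.2,3,0],[0,0,0]]
    - [[3.5,2.7,0],[0,0,0]]
    - [[3.7,2.3,0],[0,0,0]]
    - [[3.9,2,0],[0,0,0]]
    - [[4,1.7,0],[0,0,0]]
    - [[4.2,1.3,0],[0,0,0]]
    - [[4.3,0.9,0],[0,0,0]]
    - [[4.3,0.6,0],[0,0,0]]
    - [[3.4,0.2,0],[0,0,0]]
    - [[0,0,0],[0,0,0]]
    - [[0,0,0],[0,0,0]]
    - [[0,0,0],[0,0,0]]

```text
time_s: 59.98
eef_pos: [428.1, 295.0, 66.4]
ee_rot: [0.002, 0.76, -0.65, -0.002]
force: [-6.0, 1.7, 6.7]
grip_width: 0.202
```

```bash
python3 - <<'E'
from tray import *
s=st();plan(s,np.r_[429.9,294.4,66],rot(s))
E
```

```text
t 60.0 pos [428.1 295.   66.4] tray [-57.7 464.4] F [-6.   1.7  6.7] grip 17.3 tilt 0.3 yawx -81.1
turn [0. 0. 0.] 0.0 then shift [ 0.9 -1.6  0.4] 2.0
```

Request:
play_rows:
  motion:
    - [[0.5,-0.8,0],[0,0,0]]
    - [[0.4,-0.8,0],[0,0,0]]
    - [[0,0,0],[0,0,0]]
    - [[0,0,0],[0,0,0]]

```text
time_s: 60.32
eef_pos: [428.6, 294.3, 66.3]
ee_rot: [0.003, 0.76, -0.65, -0.003]
force: [-12.2, 0.9, 10.9]
grip_width: 0.2
```

Request:
play_rows:
  motion:
    - [[0,0,0],[0,0,0]]
    - [[0,0,0],[0,0,0]]
    - [[0,0,0],[0,0,0]]
    - [[0,0,0],[0,0,0]]
    - [[0,0,0],[0,0,0]]
    - [[0,0,0],[0,0,0]]
    - [[0,0,-10],[0,0,0]]
    - [[0,0,-15],[0,0,0]]
    - [[0,0,-20],[0,0,0]]
    - [[0,0,-20],[0,0,0]]
    - [[0,0,-20],[0,0,0]]
    - [[0,0,0],[0,0,0]]
    - [[0,0,0],[0,0,0]]
  fingers: 52

```text
time_s: 61.4
eef_pos: [431.7, 294.4, 152.6]
ee_rot: [0.0, 0.76, -0.65, -0.001]
force: [-0.0, -0.2, -0.6]
grip_width: 0.608
```

```bash
python3 - <<'E'
from tray import *
look("w",0,[("chamber_1",48),("damper_knob",89)],"w22")
cv2.imwrite("pics/w22c.png",cv2.resize(cv2.imread("pics/w22.png")[100:260,200:520],None,fx=2.5,fy=2.5,interpolation=2))
E
```

```text
t 61.4 [431.7 294.4 152.6] [ 1.000e-04  7.598e-01 -6.501e-01 -5.000e-04] [0.37 0.38 1.62 0.   1.14 1.79]
chamber_1 [323.  39.] 0.91 [537.2 308.2  48. ]
chamber_1 [214.  43.] 0.81 [524.5 376.6  48. ]
chamber_1 [425.  43.] 0.8 [545.1 243.8  48. ]
damper_knob [318. 185.] 0.61 [452.1 298.2  89. ]
```

View pics/w22c.png

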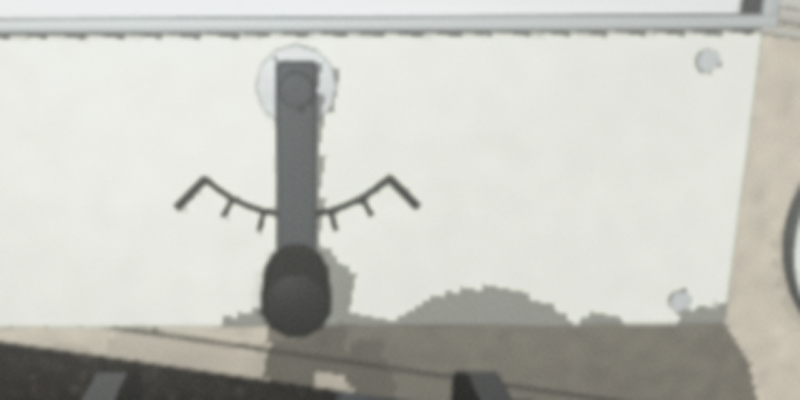

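The lever points straight to the front: bar centre at column 297, and the end marks' midpoint is also 297. I'll retreat and take a last look.

Request:
play_rows:
  motion:
    - [[0,-4,-12],[0,0,0]]
    - [[0,-4,-12],[0,0,0]]
    - [[0,-4,-12],[0,0,0]]
    - [[0,-4,-12],[0,0,0]]
    - [[0,-4,-12],[0,0,0]]
    - [[0,-4,-12],[0,0,0]]
    - [[0,-4,-12],[0,0,0]]
    - [[0,-4,-12],[0,0,0]]
    - [[0,-4,-12],[0,0,0]]
    - [[0,-4,-12],[0,0,0]]
    - [[0,0,0],[0,0,0]]
    - [[0,0,0],[0,0,0]]

```text
time_s: 62.55
eef_pos: [471.1, 300.4, 270.4]
ee_rot: [0.002, 0.76, -0.65, -0.001]
force: [-0.4, -0.4, -0.8]
grip_width: 0.609
```

```bash
python3 - <<'E'
from tray import *
look("w",0,[("chamber_1",48),("damper_knob",89),("petri",14)],"w23")
for c in ("top","side"):
    im=ctrl.capture(c)
    for n in ("chamber_1","petri","dropper","buffer_bottle"): print(c,n,[(np.round(np.array(d["position"])*[640,400]).tolist(),round(d["p"],2)) for d in ctrl.spot_in(c,n)][:4])
E
```

```text
t 62.55 [471.1 300.4 270.4] [ 0.0015  0.7598 -0.6502 -0.0013] [0.36 0.37 1.32 0.   1.46 1.77]
chamber_1 [248.  91.] 0.77 [536.9 380.1  48. ]
chamber_1 [322.  89.] 0.74 [549.7 309.6  48. ]
chamber_1 [389.  88.] 0.66 [560.1 245.   48. ]
damper_knob [319. 198.] 0.79 [451.8 297.3  89. ]
petri [495. 200.] 0.77 [460.3  92.4  14. ]
top chamber_1 [([212.0, 182.0], 0.77), ([242.0, 178.0], 0.6), ([185.0, 191.0], 0.59)]
top petri [([286.0, 218.0], 0.79)]
top dropper [([427.0, 186.0], 0.5)]
top buffer_bottle [([467.0, 192.0], 0.67), ([239.0, 179.0], 0.4)]
side chamber_1 [([268.0, 163.0], 0.4), ([404.0, 255.0], 0.33)]
side petri [([277.0, 210.0], 0.83), ([431.0, 275.0], 0.36)]
side dropper [([403.0, 252.0], 0.8)]
side buffer_bottle [([430.0, 275.0], 0.86)]
```

View pics/w23.png

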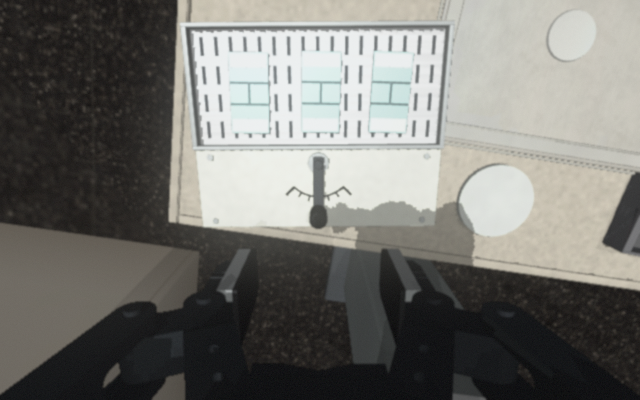

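The final view shows three chambers flat on the deck at (249,92), (321,92) and (391,92), with the lever on the middle mark. Handing in.

```bash
python3 -c "
from rig import ctrl
print(ctrl.finish_job())"
```

```text
the job is handed in; nothing more can be done
None
```

The job is done and handed in at about 63 s. I shut the damper against its stop first. I then tipped the three chambers present out of the soak tray (the well at -26 mm was empty) and laid them side by side on the deck. With all three on the deck and the lever still at shut, I set the damper to its middle mark.

- **Last checks:** The last wrist pictures show three chambers flat inside the lip. The lever bar is centred between the scale's end marks, at 45°, and the gripper is well clear of everything. The bottles were found where they were at the start, to within detection noise.
- **Disagreements:** In the last wrist picture the petri dish came out about 8 mm from the first estimate, but the fixed cameras put it within 2 pixels of the start and I never went near it. The networks' knob and chamber positions were also off by several mm to about 20 mm; there I relied on contact readings and the pictures.
- **Grasp tilt:** The tool could not tilt the full 35° because the wrist came near a singular position. I gripped at 25–27° and made up the difference when laying the chambers down.

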